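# Torque-check the wing screws of a dough sheeter's roller cassette

### The job

One of the three wing screws on the roller cassette has worked loose: find it by trying each in turn clockwise with the gripper. A sound screw bites: its springy head twists some 5 degrees before the screw gives, so stop at 10 to 15 degrees and force it no further; the loose one turns freely, so turn it about 30 degrees to be sure. When all three have been tried, put the red collar over the loose screw's head so that it stands flat on the beam around it, and leave everything else where it is.

Things in the scene. Friction and masses are not known exactly. Their poses are not given: they have to be found in the camera images.
- cassette: roller cassette, fixed: a beam 80 mm wide, its top 50 mm above the bench, carries three wing screws in a row at y = -110, 0, +110 mm; white end plates 70 mm high, 380 mm over all; a steel roller 54 mm thick, top 63 mm above the bench, parallel to the row at x = +78 mm. Origin on the bench under the middle screw, y along the row
- wing_a_grip (a point): black wing screw, upright on the beam in a brass washer (26 mm across, 4 mm high). Its head is a bar 36 mm long, 12 mm wide, 24 mm high; this point is the bar's centre, 24 mm above the beam's top; x along the bar, z up the screw's axis. The three screws look alike; which stands where, and where each bar points, changes
- screw_a (a joint): turn of the threaded screw under head wing_a_grip, rad: 0 at the start, grows as it is turned clockwise seen from above (tightening). The head is springy on it, 4 N m/rad. A sound screw needs 0.35 to 0.42 N m to give, so its head twists some 0.1 rad first and springs back when let go; the screw stays where left. A loose one needs under 0.05 N m. Only torque tells them apart; just one is loose
- wing_b_grip (a point): another of the three wing screws, same size and point as wing_a_grip
- screw_b (a joint): turn of the threaded screw under head wing_b_grip, rad: 0 at the start, grows as it is turned clockwise seen from above (tightening). Behaviour as under screw_a
- wing_c_grip (a point): another of the three wing screws, same size and point as wing_a_grip
- screw_c (a joint): turn of the threaded screw under head wing_c_grip, rad: 0 at the start, grows as it is turned clockwise seen from above (tightening). Behaviour as under screw_a
- collar_mid (a point): red plastic flag collar: a plain ring 58 mm outside, 48 mm inside, 30 mm high, 30 g, lying flat on the bench (loose). This point is its centre, 15 mm above its underside. It drops over the head of a wing screw with about 5 mm to spare all round and then stands on the beam around the screw
- bowl: white bowl, 150 mm across, 60 mm high (bystander, leave alone)
- jar: amber jar with steel lid, 72 mm across, 110 mm high (bystander, leave alone)
- rolling_pin: wooden rolling pin, 400 mm long, 52 mm thick, lying across the bench (bystander, leave alone)
- mug: blue mug, 80 mm across, 90 mm high (bystander, leave alone)
- brush: pastry brush lying on the bench (bystander, leave alone)
- cutter: plain steel ring cutter, 68 mm across, 30 mm high (bystander, leave alone)
Things that resemble listed ones, but are neither listed nor needed, are in the scene too. Of the things like the part that bears collar_mid, leave any that is black; of the rest the smaller one is meant.

How it is judged:
By the outcome, as a careful person would: the job done as asked, in the order asked, and still so for the second after the job is handed in, with the robot touching nothing.
It also fails if it takes over 72 s, if anything falls off the work surface, if the arm or the gripper's body presses on something with over 40 N, if the wrist force passes 120 N, or if a joint passes its speed limit or range.

### The arm

A 6-joint arm with a two-finger parallel gripper is mounted at the origin on the work surface. World frame = base frame: x ahead of the robot, y to its left, z up, the work surface at z = 0. Lengths are in m, angles in rad, forces in N, time in s.
With the tool pointing down it reaches from about 0.325 to 0.9 m from the base axis. Payload 6.1 kg.
Tool frame: the origin (TCP) lies between the finger pads; the fingertips stand 14 mm ahead of it and the grasp point (between the pads) lies 5 mm behind it; z points along the fingers, y is the direction in which the jaws open and shut (so a half turn about z gives the same grasp; the last joint's range is limited). The gripper opens to 85 mm and grips with 20 to 120 N. Pads are 22 mm wide; open, the fingers measure 114 mm over their backs; the gripper's body (76 mm by 85 mm) begins 54 mm behind the grasp point. The pads swing forward as they close: fully open they stand 13 mm farther back than shut.
Start: joints at [0.992, 0.22, 1.526, -0, 1.395, -0.126], TCP at [0.273, 0.562, 0.217] pointing down, gripper open.
Joint ranges: [-2.98, 2.98], [-0.91, 2.08], [0.09, 2.57], [-1.24, 4.39], [0.2, 2.65], [-2.68, 2.68]. Speed limits (rad/s): [2.57, 2.57, 3.01, 3.14, 3.14, 3.14].

### API

Orientations are given as a unit quaternion [x, y, z, w].
In Python, from cell import manip gives the robot as it stands.
- The arm moves only by the tool move_arm, never from a script. Its argument "targets" is a list that holds one entry, the list of rows, each a list of 7 numbers: the turn, a rotation vector about the tool's x, y, z in degrees, then the shift along the tool's x, y, z in mm, then the opening, from 0 (shut) to 1 (fully open). In form: [[[ax, ay, az, dx, dy, dz, gripper], ...]]. A call has 1 to 5 rows; each row is the pose to reach, as a shift and turn from the pose commanded when the call began, along the tool's axes at that moment; what a row does not reach only later rows make up. A row lasts 1/8 s, in which the tool goes at most 62.5 mm and 10.7 degrees, less where a joint would pass 70% of its speed; a pose out of reach is approached as far as the arm can. A call with a gripper value outside its range is refused whole. The fingers move at their own pace and stop on an object; "force" is the grip in N (left out, the last holds). Time passes only in rows, so rows that repeat a pose let the fingers close. It gives the time, the measured TCP pose, the force and the opening at its end, in the units of the state.
- manip.get_obs(): the state, without advancing time (a new reading comes with each control period).
- manip.capture(name): name is "scene" or "top" or "wrist"; returns a dict with "color" (400x640x3 uint8, red, green, blue), "z_map" (400x640 float32, m along the optical axis (not along the pixel's ray), 0 where there is no reading), "camera_matrix" (3x3 intrinsics, pixels), "k1" (the pictures are not rectified: a ray, as slopes to the right and down, at radius r is drawn at 1 + k1 r^2 times it, then the intrinsics apply), "pose" (4x4, takes a point from camera to world coordinates). Camera axes: x right, y up, looking along -z (the intrinsics and any distortion apply to the point x, -y, -z); pixel columns grow to the right and rows downward; lengths in m; the calibration is good to about 2 mm. A picture is of the moment at which its call begins.
- manip.hand_in(): hands the job in, once; it reports no verdict.
Trained networks look in the newest picture that a camera, given by its name, has taken for a name from the list of things; names that differ only in an ending like _2 or _b are one class to them, and where a whole thing is asked for, a point or a joint stands for the part that bears it (a point fixed in the world has none). Each returns a list of dicts, best first, with "score" (0 to 1); they miss things now and then, are a little off and sometimes report something else, mostly with a low value. They report only what shows in the picture. A call takes as long as a camera call. They do not tell look-alikes from the thing itself.
- manip.recognise(name, camera): "at" ([x, y, z] in m, in world coordinates, good to about 4 mm: the middle of the surface that is visible of it).
- manip.trace(name, camera): "region" (400x640 bool, what is visible of it).
- manip.landmark_of(name, camera): "at" ([x, y, z] in m, in world coordinates, good to about 4 mm: a listed point, or the origin of a listed thing).
The state is a dict: "time_s": time; "joint_pos": joint angles; "dq": joint speeds; "tau": joint torques, N m; "eef_pos": TCP position; "tool_rot": TCP orientation; "wrist_force": force on the tool from outside, world axes, zero at the start; "moment": the same for the moment, N m; "grip_width": finger opening in m.
Only numpy, scipy, OpenCV 4.12 (cv2) and the standard library are available. Lean on these libraries where they do the work, as an engineer would, in place of code of your own. Each camera call takes 0.05 s, during which the arm holds its last target.

## Working session

There is one attempt and no reset: what is moved stays moved. The work goes in short steps, Python scripts to look and compute and a tool call to move; the robot and the scene stay as the last step left them, time stands still between calls to the robot, and variables do not carry over. Pictures are saved under pics/ and viewed, and the job is handed in when it is done.

Besides the shell and the picture viewer there is one more tool, called after "Request:" by a JSON object that holds its "op" and its "data", one argument or row to a line. move_arm: Moves the arm, as the interface text tells. Its arguments: {"type":"object","properties":{"targets":{"type":"array","items":{"type":"array","items":{"type":"array","items":{"type":"number"}}}},"force":{"type":"number"}},"required":["targets"]}

```bash
ls; mkdir -p pics; cat > h.py <<'E'
import numpy as np, cv2
from cell import manip
from scipy.spatial.transform import Rotation as R
def snap(cam,fn=None):
    c=manip.capture(cam)
    if fn: cv2.imwrite('pics/'+fn,c['color'][:,:,::-1])
    return c
def cloud(c):
    K=c['camera_matrix'];k1=c['k1'];z=c['z_map']
    v,u=np.mgrid[0:z.shape[0],0:z.shape[1]].astype(float)
    D=np.array([k1,0,0,0,0],float)
    # distorted = x(1+k1 r^2): OpenCV model
    p=cv2.undistortPoints(np.stack([u.ravel(),v.ravel()],1)[:,None],K,D,None,None)[:,0] 
    p=p.reshape(z.shape+(2,))
    P=np.stack([p[...,0]*z,-p[...,1]*z,-z],-1)
    W=P@c['pose'][:3,:3].T+c['pose'][:3,3]
    W[z==0]=np.nan
    return W
def proj(c,X):
    X=np.atleast_2d(X); T=np.linalg.inv(c['pose']); p=X@T[:3,:3].T+T[:3,3]
    a=p[:,0]/-p[:,2]; b=-p[:,1]/-p[:,2]; f=1+c['k1']*(a*a+b*b); K=c['camera_matrix']
    return np.stack([K[0,0]*a*f+K[0,2],K[1,1]*b*f+K[1,2]],1)
def st():
    o=manip.get_obs()
    for k in ('time_s','joint_pos','eef_pos','tool_rot','wrist_force','moment','grip_width'): print(k,np.round(o[k],4))
    print(np.round(R.from_quat(o['tool_rot']).as_matrix(),3))
    return o
E
python3 - <<'E'
from h import *
o=st()
for cam in ('scene','top','wrist'):
    c=snap(cam,cam+'0.png'); print(cam,c['camera_matrix'].tolist(),c['k1']); print(np.round(c['pose'],3))
    for n in ('cassette','wing_a_grip','collar_mid','cutter'):
        print(n,[(np.round(d['at'],3).tolist(),round(d['score'],2)) for d in manip.landmark_of(n,cam)])
E
```

```text
pics
time_s 0.0
joint_pos [ 0.9919  0.2212  1.5276 -0.      1.3947 -0.1261]
eef_pos [0.2731 0.5615 0.216 ]
tool_rot [ 2.245e-01  9.745e-01 -9.000e-04 -3.000e-04]
wrist_force [ 0.3316 -0.4467  0.8703]
moment [-0.0097 -0.0199 -0.023 ]
grip_width 0.0856
[[-0.899  0.438 -0.001]
 [ 0.438  0.899 -0.002]
 [ 0.    -0.002 -1.   ]]
scene [[425.86177393659835, 0.0, 315.4150379765506], [0.0, 425.86177393659835, 199.53451485467903], [0.0, 0.0, 1.0]] 0.002854002432586004
[[-2.000e-03 -7.940e-01  6.070e-01  1.201e+00]
 [ 1.000e+00 -1.000e-03  1.000e-03 -1.100e-02]
 [ 0.000e+00  6.070e-01  7.940e-01  9.600e-01]
 [ 0.000e+00  0.000e+00  0.000e+00  1.000e+00]]
cassette [([0.564, 0.042, 0.001], 0.8)]
wing_a_grip []
collar_mid [([0.53, -0.244, 0.016], 0.79), ([0.476, -0.468, 0.013], 0.67), ([0.53, -0.367, 0.017], 0.54)]
cutter [([0.61, -0.494, -0.0], 0.67), ([0.742, 0.007, -0.002], 0.34)]
top [[394.56932704194077, 0.0, 324.2402656406071], [0.0, 394.56932704194077, 198.09203598090198], [0.0, 0.0, 1.0]] -0.08021436172471601
[[ 0.007  0.985 -0.174  0.314]
 [-1.     0.009  0.01  -0.021]
 [ 0.012  0.174  0.985  1.153]
 [ 0.     0.     0.     1.   ]]
cassette [([0.563, 0.043, -0.003], 0.55)]
wing_a_grip [([0.398, 0.45, 0.0], 0.65), ([0.578, -0.067, 0.076], 0.4)]
collar_mid [([0.53, -0.37, 0.018], 0.75), ([0.531, -0.246, 0.018], 0.65), ([0.476, -0.469, 0.016], 0.46)]
cutter [([0.611, -0.492, -0.001], 0.73)]
wrist [[346.8174175100401, 0.0, 322.9244498554783], [0.0, 346.8174175100401, 203.66188718767654], [0.0, 0.0, 1.0]] 0.002835711928332371
[[ 0.437 -0.85  -0.295  0.198]
 [ 0.899  0.413  0.144  0.599]
 [-0.001 -0.328  0.945  0.374]
 [ 0.     0.     0.     1.   ]]
cassette []
wing_a_grip []
collar_mid []
cutter []
```

View pics/scene0.png

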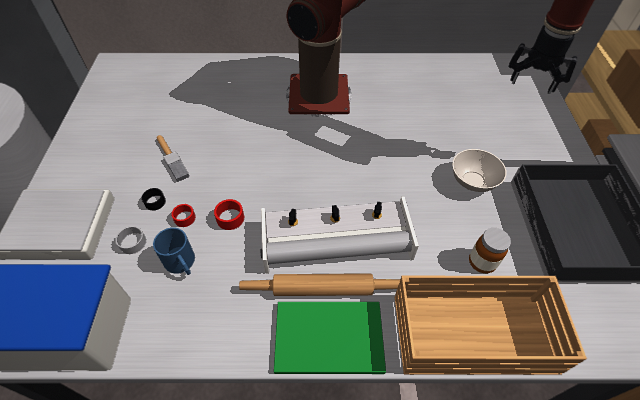

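View pics/top0.png

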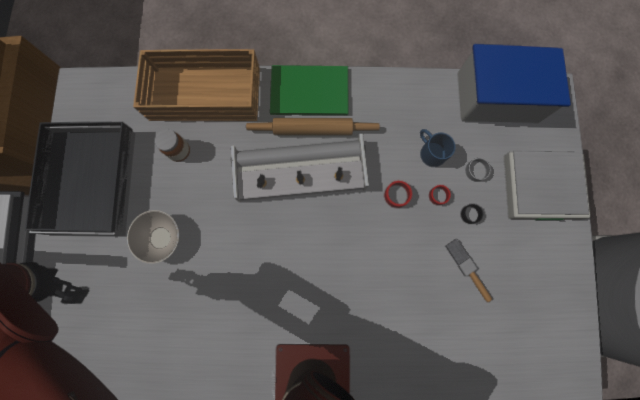

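View pics/wrist0.png

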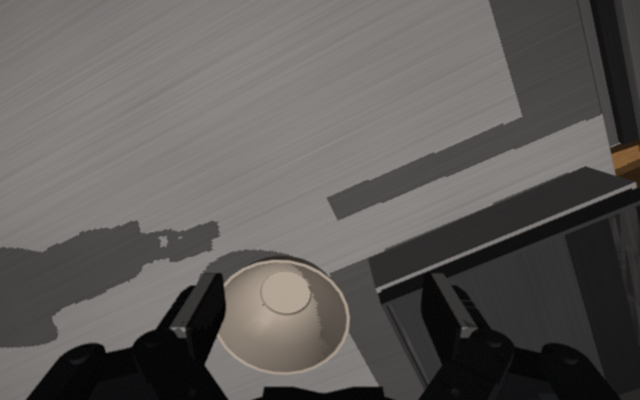

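The scene image shows the cassette with its three black screws at about (293,217), (336,213) and (378,210). There are two red rings: the larger at (229,214) and the smaller at (183,215). The black ring at (153,199) is to be left alone. The target collar is therefore the smaller red one, near (0.53, -0.37). Next I'll measure the screws from the depth maps.

```bash
cat > m.py <<'E'
from h import *
for cam in ('scene','top'):
    c=snap(cam); W=cloud(c); Wf=W.reshape(-1,3); col=c['color'].reshape(-1,3).astype(int)
    # beam dark points above beam top
    b=np.hypot(Wf[:,0]-.565,Wf[:,1]-.043)<.2
    s=b&(Wf[:,2]>.060)&(Wf[:,2]<.095)&(col.sum(1)<200)&(Wf[:,0]<.61)
    P=Wf[s]
    n,l=cv2.connectedComponents((s.reshape(400,640)).astype(np.uint8),connectivity=8)
    for i in range(1,n):
        q=Wf[l.ravel()==i]
        if len(q)<8: continue
        t=q[q[:,2]>.080]
        m=t.mean(0) if len(t) else q.mean(0)
        w,v=np.linalg.eigh(np.cov((t if len(t)>4 else q)[:,:2].T))
        print(cam,len(q),len(t),np.round(q.mean(0),4),'top',np.round(m,4),'ang',round(np.degrees(np.arctan2(v[1,1],v[0,1])),1),np.sqrt(w)*1000)
    # red rings
    r=(col[:,0]>90)&(col[:,1]<60)&(col[:,2]<60)&(Wf[:,2]>.005)&(Wf[:,2]<.05)&(Wf[:,1]<-.15)
    n,l=cv2.connectedComponents((r.reshape(400,640)).astype(np.uint8),connectivity=8)
    for i in range(1,n):
        q=Wf[l.ravel()==i]
        if len(q)<20: continue
        t=q[q[:,2]>.026]; A=np.c_[2*t[:,:2],np.ones(len(t))]; x=np.linalg.lstsq(A,(t[:,:2]**2).sum(1),rcond=None)[0]
        print(cam,'ring',len(q),'ctr',np.round(x[:2],4),'midR',np.sqrt(x[2]+x[:2]@x[:2]).round(4),'ext',np.round(q.min(0),3),np.round(q.max(0),3))
    # beam top
    bt=b&(abs(Wf[:,2]-.05)<.006)&(Wf[:,0]<.60)
    rct=cv2.minAreaRect((Wf[bt][:,:2]*1000).astype(np.float32)); print(cam,'beam rect',rct, 'z',np.median(Wf[bt][:,2]))
    for nm in ('wing_a_grip','cassette'):
      print(nm,[(np.round(d['at'],3).tolist(),round(d['score'],2)) for d in manip.landmark_of(nm,cam)])
    big=cv2.resize(c['color'][190:270,250:430] if cam=='scene' else c['color'][120:210,220:380],None,fx=4.4,fy=4.4,interpolation=cv2.INTER_CUBIC)
    cv2.imwrite(f'pics/z_{cam}.png',big[:,:,::-1])
E
python3 m.py
```

```text
scene 90 65 [0.5608 0.1467 0.0813] top [0.5581 0.1472 0.0854] ang 166.6 [ 4.10237872 10.13713383]
scene 98 70 [0.5718 0.0382 0.0813] top [0.5692 0.0385 0.0855] ang -170.9 [ 4.1979786  10.23488815]
scene 99 70 [ 0.5836 -0.0703  0.0813] top [ 0.5804 -0.0704  0.0855] ang 169.4 [4.27447742 9.94781627]
scene ring 344 ctr [ 0.5333 -0.2448] midR 0.0347 ext [ 0.492 -0.282  0.005] [ 0.57  -0.208  0.043]
scene ring 215 ctr [ 0.5325 -0.3705] midR 0.0262 ext [ 0.505 -0.398  0.006] [ 0.561 -0.342  0.033]
scene beam rect ((557.4078369140625, 39.53245544433594), (91.23258972167969, 365.3785705566406), 1.2188149690628052) z 0.049476228870492744
wing_a_grip [([0.578, -0.072, 0.077], 0.67), ([0.4, 0.452, -0.001], 0.29)]
cassette [([0.565, 0.044, 0.001], 0.85)]
top 65 58 [ 0.5712 -0.0725  0.085 ] top [ 0.5721 -0.0726  0.0864] ang 173.7 [4.12494401 9.40709768]
top 63 57 [0.5602 0.0361 0.0849] top [0.5606 0.0364 0.086 ] ang -167.3 [3.88557085 9.86542942]
top 73 58 [0.5494 0.1445 0.0831] top [0.5501 0.1455 0.0861] ang 165.7 [4.02799968 9.3211833 ]
top ring 163 ctr [ 0.5272 -0.2468] midR 0.0341 ext [ 0.492 -0.284  0.009] [ 0.563 -0.211  0.047]
top ring 100 ctr [ 0.527  -0.3725] midR 0.0267 ext [ 0.5   -0.403  0.018] [ 0.555 -0.344  0.036]
top beam rect ((561.5853881835938, 33.79133605957031), (97.32825469970703, 373.9701843261719), 3.136378049850464) z 0.04974900567364071
wing_a_grip [([0.581, -0.069, 0.076], 0.59), ([0.61, -0.493, 0.001], 0.2)]
cassette [([0.567, 0.04, -0.002], 0.71)]
```

Request:
{"op": "move_arm", "data": {
  "targets": [
    [[0, 0, -2, -60, -35, 0, 1], [0, 0, -5, -120, -70, 0, 0.7], [0, 0, -8, -170, -100, 4, 0.5], [0, 0, -10, -220, -130, 8, 0.5], [0, 0, -12, -270, -155, 8, 0.5]]
  ]
}}

```text
time_s: 1.68
eef_pos: [0.449, 0.3027, 0.209]
tool_rot: [0.121, 0.993, 0.0, 0.0]
wrist_force: [0.4, 0.8, 0.5]
grip_width: 0.0424
```

```bash
python3 -c "
from h import *
st()"
```

```text
time_s 1.675
joint_pos [ 0.4475  0.0267  1.7541  0.      1.3607 -0.8813]
eef_pos [0.449  0.3027 0.209 ]
tool_rot [0.1207 0.9927 0.     0.    ]
wrist_force [0.3646 0.7746 0.5435]
moment [ 0.0174  0.0022 -0.0215]
grip_width 0.0424
[[-0.971  0.24   0.   ]
 [ 0.24   0.971  0.   ]
 [-0.     0.    -1.   ]]
```

Request:
{"op": "move_arm", "data": {
  "targets": [
    [[0, 0, 0, -40, -38, 0, 0.5], [0, 0, 0, -85, -77, 5, 0.5], [0, 0, 0, -125, -113, 10, 0.5], [0, 0, 0, -140, -127, 10, 0.5], [0, 0, 0, -140, -127, 10, 0.5]]
  ]
}}

```text
time_s: 2.3
eef_pos: [0.5541, 0.1466, 0.1991]
tool_rot: [0.123, 0.992, 0.0, -0.0]
wrist_force: [-0.5, 0.3, 0.2]
grip_width: 0.0427
```

```bash
cat > w.py <<'E'
from h import *
import sys
def heads(c,lo=.060,hi=.1):
    W=cloud(c); Wf=W.reshape(-1,3); col=c['color'].reshape(-1,3).astype(int)
    s=(Wf[:,2]>lo)&(Wf[:,2]<hi)&(col.sum(1)<200)&(abs(Wf[:,0]-.565)<.05)&(abs(Wf[:,1]-.038)<.16)
    s=s.reshape(400,640)
    n,l=cv2.connectedComponents(s.astype(np.uint8),connectivity=8)
    out=[]
    for i in range(1,n):
        q=W[l==i]
        if len(q)<40: continue
        zt=np.percentile(q[:,2],95); t=q[q[:,2]>zt-.004]
        rc=cv2.minAreaRect((t[:,:2]*1000).astype(np.float32))
        w,v=np.linalg.eigh(np.cov(t[:,:2].T))
        print(len(q),len(t),'top',np.round(t.mean(0),4),'zt',round(zt,4),'ang',round(np.degrees(np.arctan2(v[1,1],v[0,1]))%180,1),'rect',np.round(rc[0],1),np.round(rc[1],1),round(rc[2],1))
if __name__=='__main__':
    o=st(); fn=sys.argv[1]
    c=snap('wrist',fn); heads(c)
    print([(np.round(d['at'],4).tolist(),round(d['score'],2)) for d in manip.landmark_of('wing_a_grip','wrist')])
E
python3 w.py w1.png
```

```text
time_s 2.3
joint_pos [ 1.2090e-01  1.1090e-01  1.6844e+00  3.0000e-04  1.3465e+00 -1.2042e+00]
eef_pos [0.5541 0.1466 0.1991]
tool_rot [ 1.225e-01  9.925e-01  1.000e-04 -1.000e-04]
wrist_force [-0.457   0.2956  0.2017]
moment [ 0.0255  0.0027 -0.0028]
grip_width 0.0427
[[-0.97   0.243 -0.   ]
 [ 0.243  0.97   0.   ]
 [ 0.     0.    -1.   ]]
776 669 top [0.5524 0.1499 0.0861] zt 0.0874 ang 166.1 rect [552.9 149.4] [17.1 34.6] 75.7
1077 623 top [0.564  0.041  0.0859] zt 0.0873 ang 12.8 rect [565.   40.3] [35.4 17.8] 16.9
1253 596 top [ 0.5753 -0.0673  0.0858] zt 0.0871 ang 171.0 rect [576.3 -68.3] [17.8 35.6] 73.0
[([0.5781, -0.0668, 0.071], 0.84)]
```

View pics/w1.png

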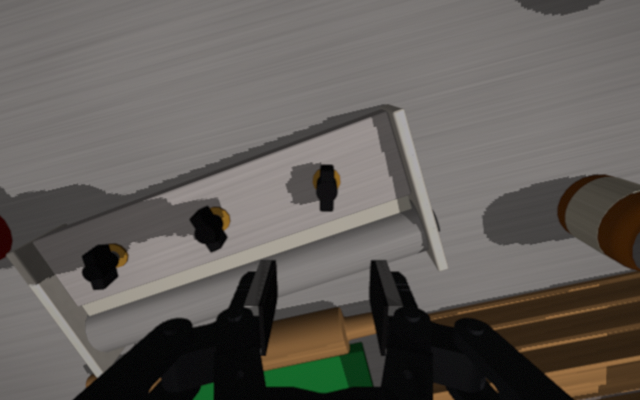

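The wrist view shows all three screws: the +y one at (327,187), the middle one at (210,227) and the -y one at (102,266). They sit 109 mm apart with tops at z=0.086, which matches the given sizes. I'll go down on the +y screw first.

Request:
{"op": "move_arm", "data": {
  "targets": [
    [[0, 0, 0, 2.4, 2.8, 45, 0.5], [0, 0, 0, 2.4, 2.8, 95, 0.5], [0, 0, 0, 2.4, 2.8, 120, 0.4], [0, 0, 0, 2.4, 2.8, 126, 0.4], [0, 0, 0, 2.4, 2.8, 126, 0.35]]
  ]
}}

```text
time_s: 3.02
eef_pos: [0.5521, 0.1519, 0.0739]
tool_rot: [0.121, 0.993, 0.0, 0.0]
wrist_force: [1.2, -0.3, -0.2]
grip_width: 0.0298
```

```bash
python3 -c "
from h import *
st(); snap('wrist','w2.png')"
```

```text
time_s 3.025
joint_pos [ 1.3060e-01  2.4190e-01  1.7860e+00  2.0000e-04  1.1129e+00 -1.1983e+00]
eef_pos [0.5521 0.1519 0.0739]
tool_rot [1.207e-01 9.927e-01 2.000e-04 3.000e-04]
wrist_force [ 1.1568 -0.3175 -0.201 ]
moment [-0.0341  0.0058  0.0103]
grip_width 0.0298
[[-0.971  0.24   0.001]
 [ 0.24   0.971  0.   ]
 [-0.001  0.    -1.   ]]
```

View pics/w2.png

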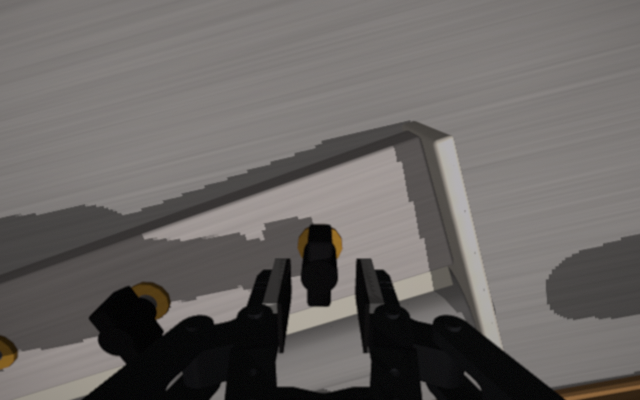

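The bar at (320,265) lies between the open pads (285 and 365), with the tool about 2 mm off to one side. I'll correct that and close.

Request:
{"op": "move_arm", "data": {
  "targets": [
    [[0, 0, 0, 0, -2, 0, 0.2], [0, 0, 0, 0, -2, 0, 0], [0, 0, 0, 0, -2, 0, 0], [0, 0, 0, 0, -2, 0, 0], [0, 0, 0, 0, -2, 0, 0]]
  ],
  "force": 60
}}

```text
time_s: 3.7
eef_pos: [0.5515, 0.1488, 0.0731]
tool_rot: [0.121, 0.993, 0.0, -0.0]
wrist_force: [-0.6, 0.2, -1.2]
grip_width: 0.0003
```

```bash
python3 -c "
from h import *
st()"
```

```text
time_s 3.7
joint_pos [ 0.1256  0.2406  1.7892  0.      1.1118 -1.2019]
eef_pos [0.5515 0.1488 0.0731]
tool_rot [ 0.1214  0.9926  0.     -0.    ]
wrist_force [-0.595   0.2281 -1.158 ]
moment [-0.0112 -0.0333 -0.0146]
grip_width 0.0003
[[-0.971  0.241 -0.   ]
 [ 0.241  0.971  0.   ]
 [ 0.    -0.    -1.   ]]
```

```bash
python3 -c "
from h import *
from w import heads
c=snap('wrist','w3.png'); heads(c)
c=snap('scene'); cv2.imwrite('pics/s3.png',cv2.resize(c['color'][150:290,230:450],None,fx=3.6,fy=3.6)[:,:,::-1])"
```

```text
1484 343 top [0.5433 0.151  0.0976] zt 0.099 ang 76.0 rect [543.4 151.1] [27.   5.5] 76.1
3767 1728 top [0.5637 0.0416 0.0858] zt 0.087 ang 11.8 rect [564.8  40.8] [35.5 18.5] 10.3
```

View pics/w3.png

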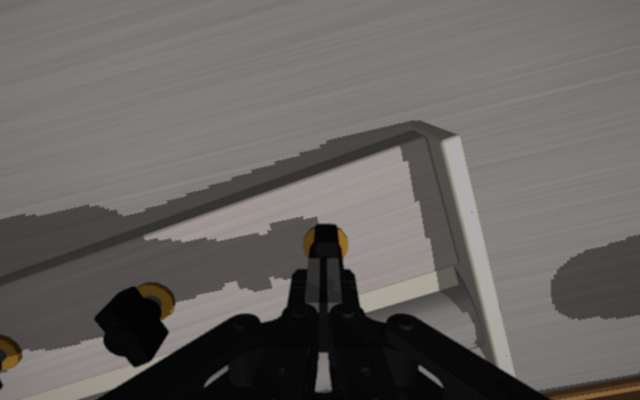

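View pics/s3.png

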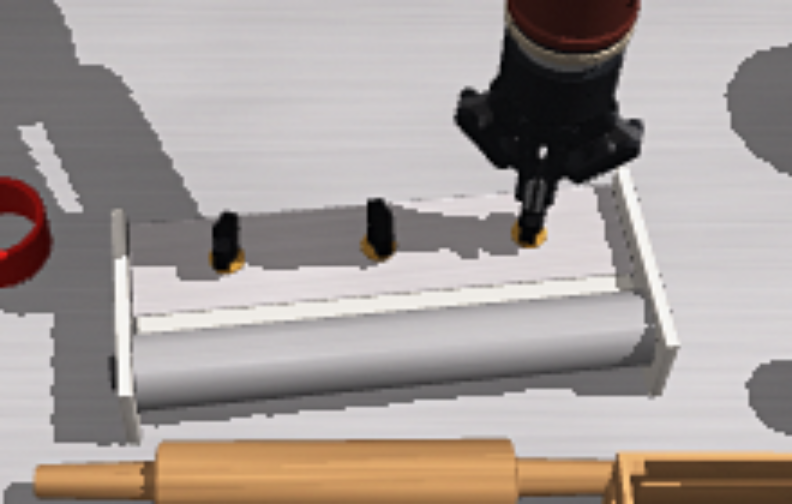

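```bash
python3 -c "
from h import *
o=manip.get_obs(); p=np.array(o['eef_pos']); Rm=R.from_quat(o['tool_rot']).as_matrix()
for cam in ('wrist','scene'):
    c=snap(cam); 
    pts=np.array([p,p+Rm[:,2]*.014,p-Rm[:,2]*.005,[.5524,.1499,.086],[.5524,.1499,.062]]+[[.5524+s*.018*Rm[0,0],.1499+s*.018*Rm[1,0],.086] for s in (-1,1)])
    uv=proj(c,pts); print(cam,np.round(uv,1).tolist())
    im=c['color'][:,:,::-1].copy()
    x0,y0,x1,y1=(240,180,420,330) if cam=='wrist' else (330,160,430,240)
    f=4 if cam=='wrist' else 7
    im=cv2.resize(im[y0:y1,x0:x1],None,fx=f,fy=f,interpolation=cv2.INTER_CUBIC)
    for k,(u,v) in enumerate(uv):
        q=(int((u-x0+.5)*f),int((v-y0+.5)*f)); cv2.drawMarker(im,q,(0,255,0) if k<3 else (0,0,255),0,12,1); cv2.putText(im,str(k),(q[0]+6,q[1]),0,.5,(255,0,0),1)
    cv2.imwrite('pics/p4_%s.png'%cam,im)
    W=cloud(c)
    if cam=='wrist':
        for v in range(215,320,6): print(v,[np.round(W[v,u],3).tolist() for u in (320,326,332)], c['color'][v,326])
"
```

```text
wrist [[322.2, 259.3], [322.3, 246.9], [322.2, 264.2], [324.8, 273.7], [324.6, 250.5], [324.7, 306.1], [324.9, 238.8]]
215 [[0.537, 0.151, 0.05], [0.537, 0.154, 0.05], [0.538, 0.158, 0.05]] [152 145 142]
221 [[0.54, 0.15, 0.049], [0.541, 0.154, 0.05], [0.541, 0.157, 0.05]] [155 147 145]
227 [[0.536, 0.152, 0.068], [0.536, 0.155, 0.069], [0.537, 0.157, 0.069]] [4 2 4]
233 [[0.536, 0.152, 0.076], [0.536, 0.154, 0.076], [0.537, 0.157, 0.076]] [3 3 3]
239 [[0.536, 0.152, 0.083], [0.537, 0.154, 0.083], [0.537, 0.157, 0.083]] [4 4 3]
245 [[0.537, 0.151, 0.086], [0.538, 0.154, 0.086], [0.539, 0.157, 0.086]] [17 16 16]
251 [[0.541, 0.15, 0.085], [0.541, 0.153, 0.086], [0.542, 0.156, 0.085]] [16 16 16]
257 [[0.544, 0.15, 0.086], [0.544, 0.153, 0.086], [0.545, 0.155, 0.085]] [12 11 11]
263 [[0.541, 0.15, 0.095], [0.543, 0.153, 0.094], [0.543, 0.156, 0.095]] [20 19 20]
269 [[0.541, 0.151, 0.102], [0.542, 0.153, 0.101], [0.542, 0.156, 0.102]] [21 20 19]
275 [[0.541, 0.15, 0.105], [0.542, 0.153, 0.106], [nan, nan, nan]] [16 16 18]
281 [[0.541, 0.151, 0.111], [0.542, 0.153, 0.11], [0.543, 0.155, 0.11]] [14 15 14]
287 [[0.542, 0.151, 0.114], [0.542, 0.153, 0.115], [0.543, 0.155, 0.114]] [15 12 14]
293 [[0.541, 0.151, 0.119], [0.542, 0.153, 0.119], [0.542, 0.155, 0.119]] [13 14 12]
299 [[0.541, 0.151, 0.122], [nan, nan, nan], [0.543, 0.155, 0.122]] [7 8 8]
305 [[0.542, 0.15, 0.124], [0.542, 0.153, 0.125], [0.544, 0.155, 0.124]] [19 19 19]
311 [[0.545, 0.15, 0.124], [0.545, 0.152, 0.125], [0.541, 0.155, 0.13]] [21 19 20]
317 [[0.547, 0.149, 0.125], [0.547, 0.151, 0.125], [nan, nan, nan]] [18 15 17]
scene [[377.5, 208.4], [376.9, 211.6], [377.8, 207.3], [378.6, 205.7], [377.5, 211.2], [377.5, 211.3], [379.6, 200.3]]
```

View pics/p4_wrist.png

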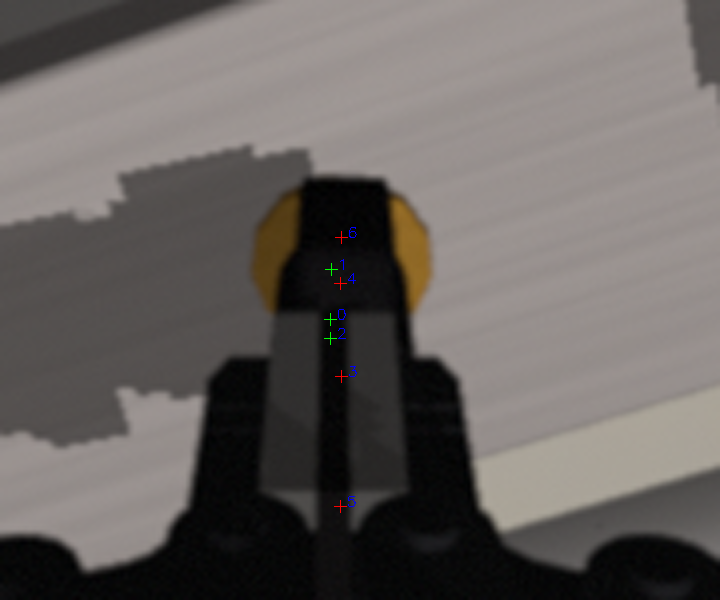

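View pics/p4_scene.png

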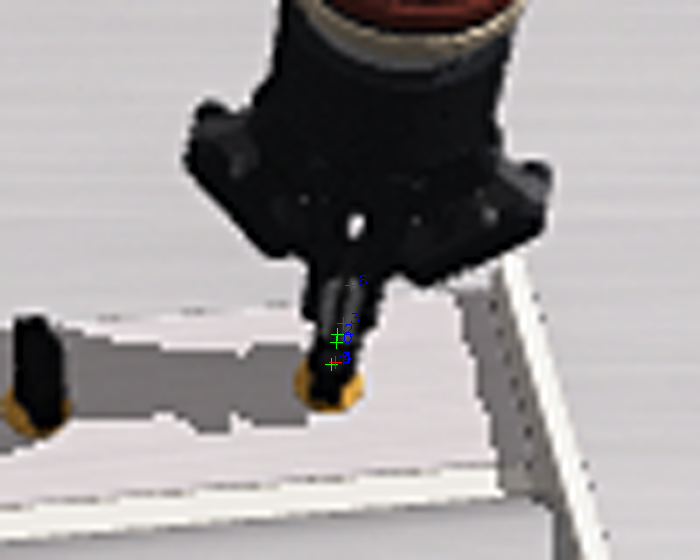

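```bash
python3 -c "
from h import *
o=manip.get_obs(); p=np.array(o['eef_pos']); Rm=R.from_quat(o['tool_rot']).as_matrix()
c=snap('wrist')
for dz in (.014,.007,0,-.007,-.015,-.02,-.03):
    uv=proj(c,p+np.array([[.011,-.015,dz],[.011,.015,dz],[-.011,-.015,dz],[-.011,.015,dz]])@Rm.T); print(dz,np.round(uv).tolist())
im=cv2.imread('pics/w2.png'); cv2.imwrite('pics/w2z.png',cv2.resize(im[200:370,210:430],None,fx=3.5,fy=3.5,interpolation=cv2.INTER_CUBIC))
"
```

```text
0.014 [[294.0, 228.0], [350.0, 228.0], [295.0, 265.0], [349.0, 265.0]]
0.007 [[293.0, 234.0], [351.0, 234.0], [294.0, 271.0], [350.0, 271.0]]
0 [[292.0, 239.0], [352.0, 239.0], [293.0, 278.0], [351.0, 278.0]]
-0.007 [[291.0, 246.0], [354.0, 246.0], [292.0, 286.0], [352.0, 286.0]]
-0.015 [[289.0, 253.0], [355.0, 253.0], [291.0, 295.0], [354.0, 295.0]]
-0.02 [[288.0, 259.0], [356.0, 259.0], [290.0, 301.0], [355.0, 301.0]]
-0.03 [[286.0, 270.0], [358.0, 270.0], [288.0, 315.0], [357.0, 315.0]]
```

View pics/w2z.png

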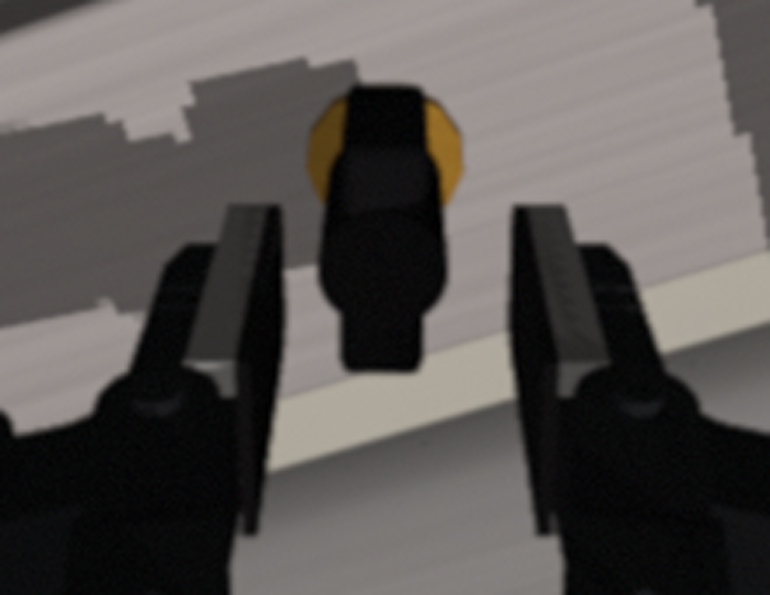

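The pads closed above the bar. The wrist picture puts the pad tips (v≈258, 65 px apart at 30 mm opening) about 18 mm behind the reported TCP, not 14 mm ahead. I'll reopen and go down about 30 mm in steps, watching the force.

Request:
{"op": "move_arm", "data": {
  "targets": [
    [[0, 0, 0, 0, 0, 0, 0.35], [0, 0, 0, 0, 0, 0, 0.35], [0, 0, 0, 0, 0, 0, 0.35], [0, 0, 0, 0, 0, 10, 0.35], [0, 0, 0, 0, 0, 18, 0.35]]
  ]
}}

```text
time_s: 4.58
eef_pos: [0.5511, 0.1488, 0.0541]
tool_rot: [0.121, 0.993, -0.0, -0.0]
wrist_force: [-1.1, 0.3, 0.6]
grip_width: 0.0299
```

```bash
python3 -c "
from h import *
st();snap('wrist','w5.png')
c=snap('scene'); cv2.imwrite('pics/s5.png',cv2.resize(c['color'][150:240,330:440],None,fx=6,fy=6,interpolation=cv2.INTER_CUBIC)[:,:,::-1])
"
```

```text
time_s 4.575
joint_pos [ 0.1256  0.2666  1.7985  0.      1.0773 -1.2018]
eef_pos [0.5511 0.1488 0.0541]
tool_rot [ 1.214e-01  9.926e-01 -1.000e-04 -4.000e-04]
wrist_force [-1.07    0.2517  0.6246]
moment [0.0336 0.0108 0.0141]
grip_width 0.0299
[[-0.971  0.241 -0.001]
 [ 0.241  0.971 -0.   ]
 [ 0.001 -0.    -1.   ]]
```

View pics/w5.png

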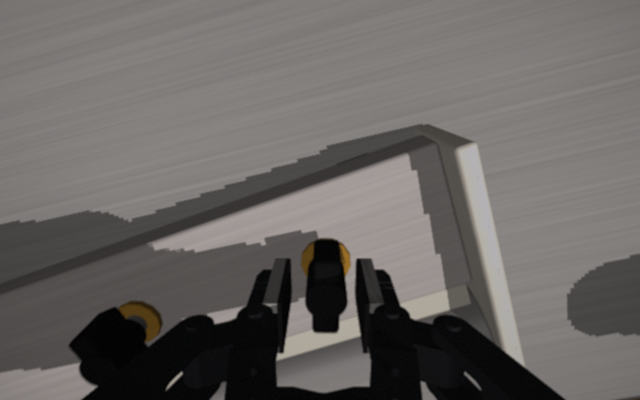

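View pics/s5.png

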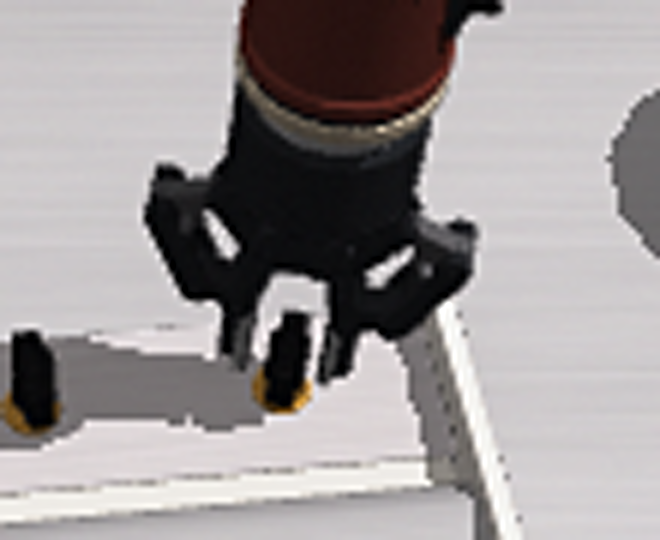

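The pads at (283) and (365) now straddle the bar at (326,290). I'll go 11 mm lower and close.

Request:
{"op": "move_arm", "data": {
  "targets": [
    [[0, 0, 0, 0, 0.5, 11, 0.35], [0, 0, 0, 0, 0.5, 11, 0], [0, 0, 0, 0, 0.5, 11, 0], [0, 0, 0, 0, 0.5, 11, 0], [0, 0, 0, 0, 0.5, 11, 0]]
  ],
  "force": 60
}}

```text
time_s: 5.3
eef_pos: [0.5508, 0.15, 0.0431]
tool_rot: [0.121, 0.993, 0.0, -0.001]
wrist_force: [0.9, 4.8, -8.8]
grip_width: 0.0113
```

```bash
python3 -c "
from h import *
st();snap('wrist','w6.png')
"
```

```text
time_s 5.3
joint_pos [ 1.2710e-01  2.8280e-01  1.8026e+00  1.2000e-03  1.0577e+00 -1.2010e+00]
eef_pos [0.5508 0.15   0.0431]
tool_rot [ 1.214e-01  9.926e-01  3.000e-04 -8.000e-04]
wrist_force [ 0.9354  4.8462 -8.7848]
moment [ 0.8967 -0.1548  0.0409]
grip_width 0.0113
[[-0.971  0.241 -0.002]
 [ 0.241  0.971  0.001]
 [ 0.002  0.    -1.   ]]
```

View pics/w6.png

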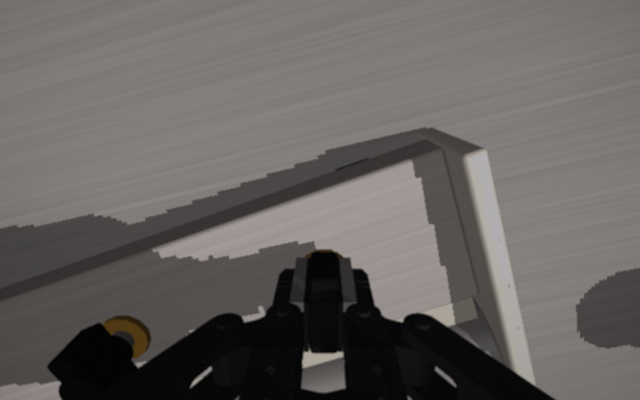

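Gripped at 11.3 mm. Now I'll turn clockwise in small steps and read the moment.

Request:
{"op": "move_arm", "data": {
  "targets": [
    [[0, 0, 2, 0, 0, 0, 0], [0, 0, 4, 0, 0, 0, 0], [0, 0, 6, 0, 0, 0, 0], [0, 0, 6, 0, 0, 0, 0]]
  ]
}}

```text
time_s: 5.85
eef_pos: [0.5509, 0.1502, 0.0431]
tool_rot: [0.173, 0.985, 0.0, -0.001]
wrist_force: [1.4, 5.6, -10.0]
grip_width: 0.0114
```

```bash
python3 -c "
from h import *
st()
"
```

```text
time_s 5.85
joint_pos [ 1.2720e-01  2.8280e-01  1.8025e+00  1.5000e-03  1.0575e+00 -1.0960e+00]
eef_pos [0.5509 0.1502 0.0431]
tool_rot [ 1.733e-01  9.849e-01  5.000e-04 -8.000e-04]
wrist_force [ 1.4168  5.6259 -9.9741]
moment [ 0.9753 -0.2609  0.0188]
grip_width 0.0114
[[-0.94   0.341 -0.001]
 [ 0.341  0.94   0.001]
 [ 0.002  0.001 -1.   ]]
```

Request:
{"op": "move_arm", "data": {
  "targets": [
    [[0, 0, 2, 0, 0, 0, 0], [0, 0, 4, 0, 0, 0, 0], [0, 0, 6, 0, 0, 0, 0], [0, 0, 6, 0, 0, 0, 0]]
  ]
}}

```text
time_s: 6.35
eef_pos: [0.551, 0.1505, 0.0431]
tool_rot: [0.225, 0.974, 0.001, -0.001]
wrist_force: [0.9, 6.9, -11.1]
grip_width: 0.0114
```

```bash
python3 -c "
from h import *
st();snap('wrist','w7.png')
"
```

```text
time_s 6.35
joint_pos [ 0.1274  0.2829  1.8024  0.002   1.0572 -0.9912]
eef_pos [0.551  0.1505 0.0431]
tool_rot [ 2.246e-01  9.744e-01  7.000e-04 -7.000e-04]
wrist_force [  0.8995   6.9116 -11.1118]
moment [ 1.1639 -0.2841  0.039 ]
grip_width 0.0114
[[-0.899  0.438 -0.001]
 [ 0.438  0.899  0.002]
 [ 0.002  0.001 -1.   ]]
```

View pics/w7.png

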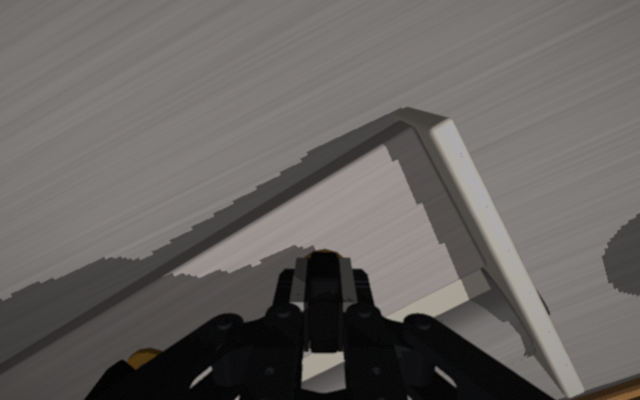

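The moment about z stays near 0 (0.02 to 0.04 N m) through 12°, where a sound screw would show about 0.4. This one is loose, so I'll turn it on to 30° in all.

Request:
{"op": "move_arm", "data": {
  "targets": [
    [[0, 0, 4, 0, 0, 0, 0], [0, 0, 8, 0, 0, 0, 0], [0, 0, 12, 0, 0, 0, 0], [0, 0, 16, 0, 0, 0, 0], [0, 0, 18.5, 0, 0, 0, 0]]
  ]
}}

```text
time_s: 7.02
eef_pos: [0.5513, 0.1511, 0.0431]
tool_rot: [0.379, 0.925, 0.001, -0.001]
wrist_force: [4.0, 8.9, -12.5]
grip_width: 0.0111
```

```bash
python3 -c "
from h import *
st()
"
```

```text
time_s 7.025
joint_pos [ 0.1279  0.2831  1.8021  0.0032  1.0561 -0.667 ]
eef_pos [0.5513 0.1511 0.0431]
tool_rot [ 3.790e-01  9.254e-01  1.300e-03 -6.000e-04]
wrist_force [  3.9801   8.9084 -12.5426]
moment [ 1.6603 -0.5676  0.0548]
grip_width 0.0111
[[-0.713  0.701 -0.   ]
 [ 0.701  0.713  0.003]
 [ 0.002  0.002 -1.   ]]
```

Request:
{"op": "move_arm", "data": {
  "targets": [
    [[0, 0, 0, 0, 0, 0, 0.45], [0, 0, 0, 0, 0, 0, 0.45], [0, 0, 0, 0, 0, -5, 0.45], [0, 0, 0, 0, 0, -40, 0.45], [0, 0, -8, -15, -12, -70, 0.45]]
  ]
}}

```text
time_s: 7.65
eef_pos: [0.5542, 0.1306, 0.1158]
tool_rot: [0.311, 0.951, 0.0, 0.0]
wrist_force: [0.7, -0.1, 0.4]
grip_width: 0.0385
```

```bash
python3 -c "
from h import *
o=st(); p=np.array(o['eef_pos']); Rm=R.from_quat(o['tool_rot']).as_matrix()
print(Rm.T@(np.array([.5637,.0413,.1])-p)*1000, np.degrees(np.arctan2(Rm[1,0],Rm[0,0])))
"
```

```text
time_s 7.65
joint_pos [ 0.093   0.1821  1.7691 -0.      1.1896 -0.8462]
eef_pos [0.5542 0.1306 0.1158]
tool_rot [3.105e-01 9.506e-01 2.000e-04 4.000e-04]
wrist_force [ 0.6753 -0.0864  0.3761]
moment [-0.0241 -0.0392  0.0012]
grip_width 0.0385
[[-0.807  0.59   0.001]
 [ 0.59   0.807  0.   ]
 [-0.001  0.001 -1.   ]]
[-60.41715771 -66.499157    15.78296251] 143.81540924240159
```

Request:
{"op": "move_arm", "data": {
  "targets": [
    [[0, 0, -10, -15, -17, 0, 0.45], [0, 0, -20, -30, -34, 0, 0.45], [0, 0, -30, -45, -50, 0, 0.45], [0, 0, -40, -60, -66, 0, 0.45], [0, 0, -49, -60.5, -66.5, 0, 0.45]]
  ]
}}

```text
time_s: 8.28
eef_pos: [0.5637, 0.039, 0.1151]
tool_rot: [-0.111, 0.994, -0.0, 0.001]
wrist_force: [0.8, 0.0, 0.1]
grip_width: 0.0383
```

```bash
cat > g.py <<'E'
from h import *
import sys
def go(x,y,z,ang):
    o=st(); p=np.array(o['eef_pos']); Rm=R.from_quat(o['tool_rot']).as_matrix()
    a=np.degrees(np.arctan2(Rm[1,0],Rm[0,0]))
    print('shift mm',np.round(Rm.T@(np.array([x,y,z])-p)*1000,1),'ang',round(a,1),'az',round(((a-ang)+180)%360-180,1))
E
python3 w.py w8.png; python3 -c "
from g import *
go(.5637,.0413,.043,192.8)"
```

```text
time_s 8.275
joint_pos [-7.0100e-02  1.7280e-01  1.7812e+00 -8.0000e-04  1.1862e+00 -1.8632e+00]
eef_pos [0.5637 0.039  0.1151]
tool_rot [-1.111e-01  9.938e-01 -5.000e-04  6.000e-04]
wrist_force [0.7802 0.0429 0.1108]
moment [-0.0086  0.0218  0.0248]
grip_width 0.0383
[[-0.975 -0.221  0.001]
 [-0.221  0.975 -0.001]
 [-0.001 -0.001 -1.   ]]
2194 1357 top [ 0.5754 -0.0681  0.086 ] zt 0.0873 ang 171.0 rect [576.3 -68.6] [17.4 36.9] 68.4
1516 1221 top [0.5637 0.0399 0.086 ] zt 0.0873 ang 13.0 rect [564.6  40.2] [35.8 16.9] 17.8
2313 1165 top [0.5524 0.1485 0.0859] zt 0.087 ang 134.5 rect [552.7 149.4] [17.5 34.9] 57.9
[([0.5749, -0.0679, 0.0699], 0.75)]
time_s 8.375
joint_pos [-6.8500e-02  1.7290e-01  1.7815e+00 -2.0000e-04  1.1862e+00 -1.8584e+00]
eef_pos [0.5635 0.0401 0.1149]
tool_rot [-1.094e-01  9.940e-01 -2.000e-04  5.000e-04]
wrist_force [-0.4686  0.1897  0.6464]
moment [0.0327 0.0062 0.0203]
grip_width 0.0385
[[-0.976 -0.217  0.001]
 [-0.217  0.976 -0.   ]
 [-0.001 -0.001 -1.   ]]
shift mm [-0.4  1.2 71.9] ang -167.4 az -0.2
```

View pics/w8.png

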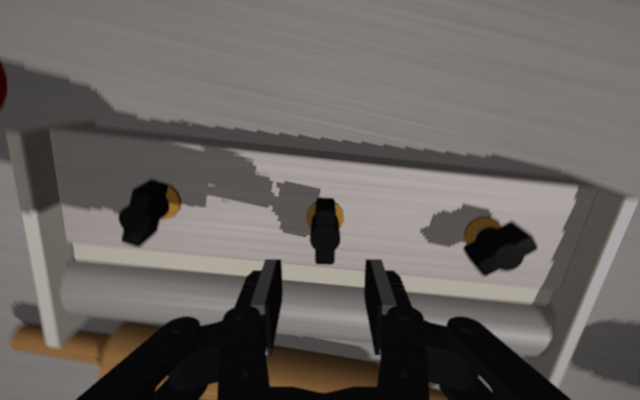

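The loose screw's bar at (500,247) now stands at 134.5°, having stayed turned about 31°. The middle bar at (325,232) lines up with the pads, so I'll go down and grip.

Request:
{"op": "move_arm", "data": {
  "targets": [
    [[0, 0, 0, 0, 0.4, 30, 0.45], [0, 0, 0, 0, 0.4, 60, 0.4], [0, 0, 0, 0, 0.4, 72, 0.35], [0, 0, 0, 0, 0.4, 72, 0], [0, 0, 0, 0, 0.4, 72, 0]]
  ],
  "force": 60
}}

```text
time_s: 9.0
eef_pos: [0.5627, 0.04, 0.0418]
tool_rot: [-0.109, 0.994, -0.001, -0.001]
wrist_force: [1.0, -6.7, -11.0]
grip_width: 0.0111
```

Request:
{"op": "move_arm", "data": {
  "targets": [
    [[0, 0, 0, 0, 0, 0, 0], [0, 0, 0, 0, 0, 0, 0], [0, 0, 0, 0, 0, 0, 0]]
  ]
}}

```text
time_s: 9.38
eef_pos: [0.5627, 0.04, 0.0418]
tool_rot: [-0.109, 0.994, -0.001, -0.001]
wrist_force: [1.3, -4.8, -9.5]
grip_width: 0.0112
```

```bash
python3 -c "
from h import *
st()"
```

```text
time_s 9.375
joint_pos [-0.0676  0.2702  1.8212 -0.0021  1.0509 -1.8553]
eef_pos [0.5627 0.04   0.0418]
tool_rot [-1.088e-01  9.941e-01 -8.000e-04 -5.000e-04]
wrist_force [ 1.3076 -4.7891 -9.5303]
moment [-0.723  -0.2685 -0.018 ]
grip_width 0.0112
[[-0.976 -0.216 -0.001]
 [-0.216  0.976 -0.002]
 [ 0.001 -0.002 -1.   ]]
```

Request:
{"op": "move_arm", "data": {
  "targets": [
    [[0, 0, 2, 0, 0, 0, 0], [0, 0, 4, 0, 0, 0, 0], [0, 0, 5, 0, 0, 0, 0], [0, 0, 5, 0, 0, 0, 0]]
  ]
}}

```text
time_s: 9.88
eef_pos: [0.5627, 0.0402, 0.0418]
tool_rot: [-0.066, 0.998, -0.001, -0.0]
wrist_force: [2.1, -5.0, -11.2]
grip_width: 0.0114
```

```bash
python3 -c "
from g import *
go(.5637,.0402,.043,192.8)"
```

```text
time_s 9.875
joint_pos [-0.0674  0.2701  1.8212 -0.002   1.0508 -1.7684]
eef_pos [0.5627 0.0402 0.0418]
tool_rot [-6.560e-02  9.978e-01 -8.000e-04 -4.000e-04]
wrist_force [  2.059   -5.0311 -11.1762]
moment [-0.6552 -0.2375  0.3163]
grip_width 0.0114
[[-0.991 -0.131 -0.001]
 [-0.131  0.991 -0.002]
 [ 0.001 -0.002 -1.   ]]
shift mm [-1.  -0.1 -1.2] ang -172.5 az -5.3
```

The moment rises to 0.32 N m at 5°, so this screw bites. I'll finish the try at 12°.

Request:
{"op": "move_arm", "data": {
  "targets": [
    [[0, 0, 2, 0, 0, 0, 0], [0, 0, 4, 0, 0, 0, 0], [0, 0, 6, 0, 0, 0, 0], [0, 0, 7, 0, 0, 0, 0]]
  ]
}}

```text
time_s: 10.38
eef_pos: [0.5627, 0.0405, 0.0418]
tool_rot: [-0.004, 1.0, -0.001, -0.0]
wrist_force: [2.1, -4.0, -11.4]
grip_width: 0.0113
```

```bash
python3 -c "
from g import *
go(.5637,.0402,.043,192.8)"
```

```text
time_s 10.375
joint_pos [-6.7100e-02  2.7010e-01  1.8212e+00 -1.6000e-03  1.0509e+00 -1.6456e+00]
eef_pos [0.5627 0.0405 0.0418]
tool_rot [-4.2e-03  1.0e+00 -7.0e-04 -4.0e-04]
wrist_force [  2.1204  -3.9571 -11.3575]
moment [-0.632  -0.2583  0.3901]
grip_width 0.0113
[[-1.    -0.008 -0.001]
 [-0.008  1.    -0.001]
 [ 0.001 -0.001 -1.   ]]
shift mm [-1.  -0.3 -1.2] ang -179.5 az -12.3
```

Request:
{"op": "move_arm", "data": {
  "targets": [
    [[0, 0, 0, 0, 0, 0, 0.45], [0, 0, 0, 0, 0, 0, 0.45], [0, 0, 0, 0, 0, -5, 0.45], [0, 0, 0, 0, 0, -40, 0.45], [0, 0, 4, -2, -20, -72, 0.45]]
  ]
}}

```text
time_s: 11.0
eef_pos: [0.5653, 0.0222, 0.1156]
tool_rot: [0.03, 1.0, 0.0, 0.0]
wrist_force: [1.1, -0.3, 0.3]
grip_width: 0.0385
```

Request:
{"op": "move_arm", "data": {
  "targets": [
    [[0, 0, 3, -4, -40, 0, 0.45], [0, 0, 5.5, -8, -70, 0, 0.45], [0, 0, 5.5, -10, -88, 0, 0.45], [0, 0, 5.5, -10, -88, 0, 0.45]]
  ]
}}

```text
time_s: 11.5
eef_pos: [0.5701, -0.0679, 0.1144]
tool_rot: [0.078, 0.997, 0.0, 0.0]
wrist_force: [-0.4, 0.7, -0.7]
grip_width: 0.0383
```

```bash
python3 w.py w9.png; python3 -c "
from g import *
go(.5754,-.0677,.043,171)"
```

```text
time_s 11.5
joint_pos [-2.5600e-01  1.9480e-01  1.7571e+00  3.0000e-04  1.1893e+00 -1.6699e+00]
eef_pos [ 0.5701 -0.0679  0.1144]
tool_rot [7.850e-02 9.969e-01 1.000e-04 2.000e-04]
wrist_force [-0.4099  0.6527 -0.6854]
moment [-0.0567  0.0334  0.0393]
grip_width 0.0383
[[-0.988  0.156  0.   ]
 [ 0.156  0.988  0.   ]
 [-0.     0.    -1.   ]]
2389 1450 top [0.5639 0.0394 0.086 ] zt 0.0872 ang 5.9 rect [564.6  40. ] [35.3 18.3] 2.5
1502 1202 top [ 0.5748 -0.0687  0.086 ] zt 0.0873 ang 172.0 rect [575.9 -68.8] [17.1 35.2] 83.1
[([0.5644, 0.0414, 0.0692], 0.63)]
time_s 11.6
joint_pos [-2.5380e-01  1.9490e-01  1.7579e+00  6.0000e-04  1.1893e+00 -1.6693e+00]
eef_pos [ 0.5698 -0.0664  0.114 ]
tool_rot [ 7.77e-02  9.97e-01  3.00e-04 -2.00e-04]
wrist_force [ 0.0778  0.0032 -0.6944]
moment [-0.001  -0.0091  0.0257]
grip_width 0.0387
[[-0.988  0.155 -0.   ]
 [ 0.155  0.988  0.001]
 [ 0.     0.001 -1.   ]]
shift mm [-5.7 -0.4 71. ] ang 171.1 az 0.1
```

View pics/w9.png

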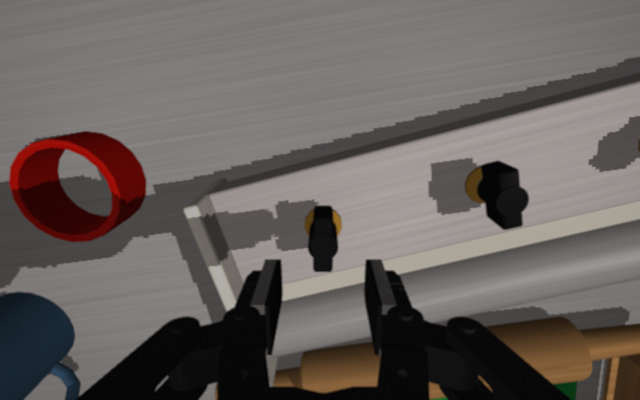

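The middle bar at (500,195) sprang back to 5.9°, as a sound screw should. The third bar at (322,240) is lined up.

Request:
{"op": "move_arm", "data": {
  "targets": [
    [[0, 0, 0, -5, -1, 30, 0.45], [0, 0, 0, -5, -1, 60, 0.4], [0, 0, 0, -5, -1, 71, 0.35], [0, 0, 0, -5, -1, 71, 0], [0, 0, 0, -5, -1, 71, 0]]
  ],
  "force": 60
}}

```text
time_s: 12.22
eef_pos: [0.574, -0.0686, 0.0427]
tool_rot: [0.078, 0.997, 0.0, -0.001]
wrist_force: [0.1, -1.2, -8.5]
grip_width: 0.0113
```

Request:
{"op": "move_arm", "data": {
  "targets": [
    [[0, 0, 0, 0, 0, 0, 0], [0, 0, 0, 0, 0, 0, 0]]
  ]
}}

```text
time_s: 12.48
eef_pos: [0.574, -0.0687, 0.0427]
tool_rot: [0.078, 0.997, 0.0, -0.001]
wrist_force: [-1.9, -0.7, -9.0]
grip_width: 0.0109
```

```bash
python3 -c "
from g import *
go(.575,-.0684,.043,171)"
```

```text
time_s 12.475
joint_pos [-2.5560e-01  2.9890e-01  1.7832e+00  2.0000e-04  1.0611e+00 -1.6703e+00]
eef_pos [ 0.574  -0.0687  0.0427]
tool_rot [ 7.80e-02  9.97e-01  2.00e-04 -7.00e-04]
wrist_force [-1.9384 -0.7278 -8.9703]
moment [ 0.0685  0.2706 -0.0564]
grip_width 0.0109
[[-0.988  0.156 -0.001]
 [ 0.156  0.988  0.001]
 [ 0.002  0.    -1.   ]]
shift mm [-1.   0.4 -0.3] ang 171.1 az 0.1
```

Request:
{"op": "move_arm", "data": {
  "targets": [
    [[0, 0, 2, 0, 0, 0, 0], [0, 0, 4, 0, 0, 0, 0], [0, 0, 6, 0, 0, 0, 0], [0, 0, 6, 0, 0, 0, 0]]
  ]
}}

```text
time_s: 12.98
eef_pos: [0.5741, -0.0685, 0.0427]
tool_rot: [0.13, 0.991, 0.0, -0.001]
wrist_force: [-3.1, 2.3, -10.4]
grip_width: 0.0114
```

```bash
python3 -c "
from g import *
go(.575,-.0684,.043,171)"
```

```text
time_s 12.975
joint_pos [-2.5530e-01  2.9900e-01  1.7829e+00  3.0000e-04  1.0611e+00 -1.5652e+00]
eef_pos [ 0.5741 -0.0685  0.0427]
tool_rot [ 1.301e-01  9.915e-01  2.000e-04 -7.000e-04]
wrist_force [ -3.0915   2.3156 -10.4269]
moment [0.524  0.6279 0.326 ]
grip_width 0.0114
[[-0.966  0.258 -0.001]
 [ 0.258  0.966  0.001]
 [ 0.001  0.    -1.   ]]
shift mm [-0.8  0.3 -0.3] ang 165.0 az -6.0
```

Request:
{"op": "move_arm", "data": {
  "targets": [
    [[0, 0, 2, 0, 0, 0, 0], [0, 0, 4, 0, 0, 0, 0], [0, 0, 6, 0, 0, 0, 0], [0, 0, 6, 0, 0, 0, 0]]
  ]
}}

```text
time_s: 13.48
eef_pos: [0.5742, -0.0683, 0.0427]
tool_rot: [0.183, 0.983, 0.0, -0.001]
wrist_force: [-3.9, 3.1, -10.4]
grip_width: 0.0106
```

```bash
python3 -c "
from g import *
go(.575,-.0684,.043,171)"
```

```text
time_s 13.475
joint_pos [-2.5520e-01  2.9900e-01  1.7829e+00  8.0000e-04  1.0611e+00 -1.4591e+00]
eef_pos [ 0.5742 -0.0683  0.0427]
tool_rot [ 1.826e-01  9.832e-01  4.000e-04 -7.000e-04]
wrist_force [ -3.9395   3.1417 -10.3859]
moment [0.7415 0.6344 0.2086]
grip_width 0.0106
[[-0.933  0.359 -0.001]
 [ 0.359  0.933  0.001]
 [ 0.001  0.001 -1.   ]]
shift mm [-0.8  0.2 -0.3] ang 159.0 az -12.0
```

Request:
{"op": "move_arm", "data": {
  "targets": [
    [[0, 0, 0.5, 0, 0, 0, 0], [0, 0, 1, 0, 0, 0, 0]]
  ]
}}

```text
time_s: 13.72
eef_pos: [0.5742, -0.0683, 0.0427]
tool_rot: [0.191, 0.982, 0.0, -0.001]
wrist_force: [-3.8, 4.3, -11.2]
grip_width: 0.0107
```

```bash
python3 -c "
from g import *
go(.575,-.0684,.043,171); snap('wrist','w10.png')"
```

```text
time_s 13.725
joint_pos [-2.5510e-01  2.9900e-01  1.7829e+00  9.0000e-04  1.0610e+00 -1.4418e+00]
eef_pos [ 0.5742 -0.0683  0.0427]
tool_rot [ 1.911e-01  9.816e-01  4.000e-04 -7.000e-04]
wrist_force [ -3.8282   4.3307 -11.2407]
moment [0.7626 0.578  0.3302]
grip_width 0.0107
[[-0.927  0.375 -0.001]
 [ 0.375  0.927  0.001]
 [ 0.001  0.001 -1.   ]]
shift mm [-0.8  0.2 -0.3] ang 158.0 az -13.0
```

View pics/w10.png

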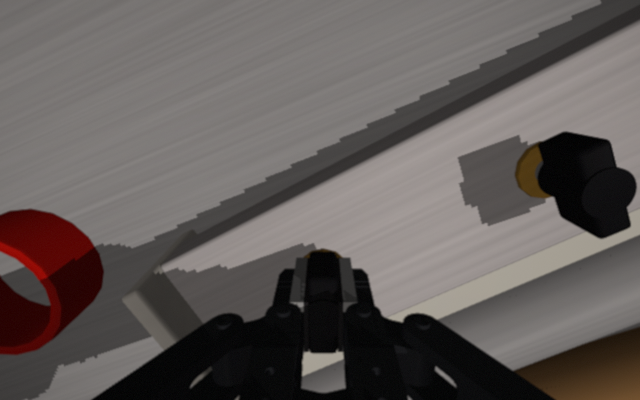

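The third screw also bites (0.33 to 0.38 N m up to 13°). All three have been tried and the +y screw is the loose one. I'll release and go to the collar.

Request:
{"op": "move_arm", "data": {
  "targets": [
    [[0, 0, 0, 0, 0, 0, 0.45], [0, 0, 0, 0, 0, 0, 0.45], [0, 0, 0, 0, 0, -5, 0.45], [0, 0, 0, 0, 0, -50, 0.5], [0, 0, -2, -10, -40, -97, 0.8]]
  ]
}}

```text
time_s: 14.4
eef_pos: [0.5695, -0.1084, 0.1417]
tool_rot: [0.171, 0.985, 0.0, 0.0]
wrist_force: [0.2, -0.6, 0.5]
grip_width: 0.0597
```

Request:
{"op": "move_arm", "data": {
  "targets": [
    [[0, 0, -2, -12, -50, 0, 0.85], [0, 0, -4, -24, -100, 0, 0.85], [0, 0, -6, -36, -150, 0, 0.85], [0, 0, -8, -50, -205, 0, 0.85], [0, 0, -8, -62, -240, 0, 0.85]]
  ]
}}

```text
time_s: 15.02
eef_pos: [0.5454, -0.3599, 0.1416]
tool_rot: [0.105, 0.994, -0.001, 0.001]
wrist_force: [0.4, 1.1, -0.7]
grip_width: 0.0726
```

```bash
cat > r.py <<'E'
from h import *
import sys
def rings(c,zlo,zhi,y0=-.2,xr=(.3,.8),ztop=None,y1=-.6):
    W=cloud(c); col=c['color'].astype(int)
    r=(col[...,0]>50)&(col[...,1]<.45*col[...,0])&(col[...,2]<.45*col[...,0])&(W[...,2]>zlo)&(W[...,2]<zhi)&(W[...,1]<y0)&(W[...,1]>y1)&(W[...,0]>xr[0])&(W[...,0]<xr[1])
    n,l=cv2.connectedComponents(r.astype(np.uint8),connectivity=8)
    for i in range(1,n):
        q=W[l==i]
        if len(q)<100: continue
        zt=np.percentile(q[:,2],97); t=q[q[:,2]>zt-.003]
        A=np.c_[2*t[:,:2],np.ones(len(t))]; x=np.linalg.lstsq(A,(t[:,:2]**2).sum(1),rcond=None)[0]
        rho=np.hypot(*(t[:,:2]-x[:2]).T)
        print('ring',len(q),len(t),'ctr',np.round(x[:2],4),'R',np.round(np.percentile(rho,[3,50,97]),4),'ztop',zt.round(4),'zmin',np.percentile(q[:,2],1).round(4))
if __name__=='__main__':
    st(); c=snap('wrist',sys.argv[1]); rings(c,.004,.06)
    print([(np.round(d['at'],4).tolist(),round(d['score'],2)) for d in manip.landmark_of('collar_mid','wrist')])
E
python3 r.py w11.png
```

```text
time_s 15.025
joint_pos [-7.0370e-01  3.4370e-01  1.5213e+00 -4.0000e-04  1.2737e+00 -2.0642e+00]
eef_pos [ 0.5454 -0.3599  0.1416]
tool_rot [ 0.1049  0.9945 -0.001   0.0011]
wrist_force [ 0.4142  1.0888 -0.7317]
moment [-0.0142  0.0112 -0.0213]
grip_width 0.0726
[[-0.978  0.209  0.002]
 [ 0.209  0.978 -0.002]
 [-0.002 -0.002 -1.   ]]
ring 4768 1839 ctr [ 0.5301 -0.2464] R [0.0317 0.0345 0.0369] ztop 0.0399 zmin 0.0047
ring 1603 995 ctr [ 0.5296 -0.3707] R [0.0237 0.0259 0.0282] ztop 0.0306 zmin 0.0055
[]
```

View pics/w11.png

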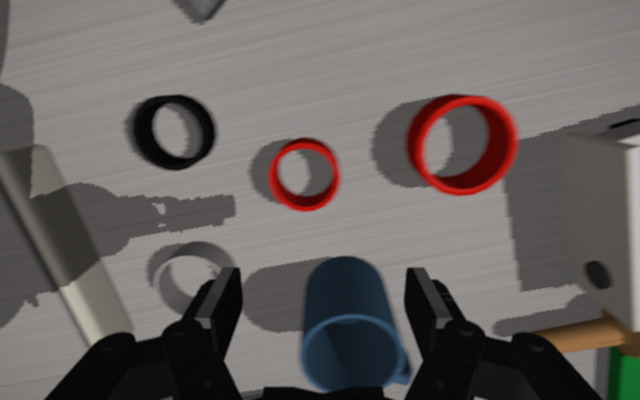

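The collar at (305,174) has its centre at (0.5296, -0.3707), a rim top at z=0.0306 and a radius of 29 mm, all as specified. The mug at (345,320) is close by, so I'll check its clearance before going down.

```bash
python3 -c "
from g import *
c=snap('scene'); c2=snap('wrist')
for cc in (c,c2):
    W=cloud(cc); col=cc['color'].astype(int)
    m=(col[...,2]>1.25*col[...,0])&(W[...,2]>.02)&(W[...,2]<.11)&(W[...,1]<-.25)&(W[...,1]>-.5)&(W[...,0]>.5)&(W[...,0]<.8)
    q=W[m]; print(len(q),np.round(np.percentile(q,1,axis=0),3),np.round(np.percentile(q,99,axis=0),3))
go(.5296,-.3707,-.012,168)"
```

```text
1179 [ 0.622 -0.398  0.021] [ 0.72  -0.315  0.091]
10256 [ 0.619 -0.396  0.021] [ 0.71  -0.316  0.09 ]
time_s 15.225
joint_pos [-7.0080e-01  3.4300e-01  1.5237e+00  3.0000e-04  1.2738e+00 -2.0615e+00]
eef_pos [ 0.5456 -0.3573  0.1408]
tool_rot [ 1.049e-01  9.945e-01 -2.000e-04  5.000e-04]
wrist_force [ 0.6387 -0.0697 -0.2759]
moment [0.021  0.0186 0.015 ]
grip_width 0.0722
[[-0.978  0.209  0.001]
 [ 0.209  0.978 -0.   ]
 [-0.001 -0.    -1.   ]]
shift mm [ 13.  -16.4 152.8] ang 168.0 az -0.0
```

The mug's near edge is at x=0.62, 90 mm from the collar, so there is room. Going down.

Request:
{"op": "move_arm", "data": {
  "targets": [
    [[0, 0, 0, 13, -16.5, 30, 0.85], [0, 0, 0, 13, -16.5, 75, 0.85], [0, 0, 0, 13, -16.5, 115, 0.85], [0, 0, 0, 13, -16.5, 135, 0.85], [0, 0, 0, 13, -16.5, 140, 0.85]]
  ],
  "force": 25
}}

```text
time_s: 15.85
eef_pos: [0.5292, -0.3686, -0.0007]
tool_rot: [0.103, 0.995, 0.001, -0.001]
wrist_force: [-0.5, 0.3, -0.1]
grip_width: 0.0725
```

```bash
python3 -c "
from g import *
go(.5296,-.3707,-.010,168);snap('wrist','w12.png')"
```

```text
time_s 15.85
joint_pos [-7.3060e-01  4.9890e-01  1.6088e+00  1.0000e-04  1.0357e+00 -2.0941e+00]
eef_pos [ 0.5292 -0.3686 -0.0007]
tool_rot [ 1.035e-01  9.946e-01  6.000e-04 -7.000e-04]
wrist_force [-0.5072  0.2771 -0.0735]
moment [0.0048 0.0396 0.0154]
grip_width 0.0725
[[-0.979  0.206 -0.001]
 [ 0.206  0.979  0.001]
 [ 0.001  0.001 -1.   ]]
shift mm [-0.8 -2.   9.3] ang 168.1 az 0.1
```

View pics/w12.png

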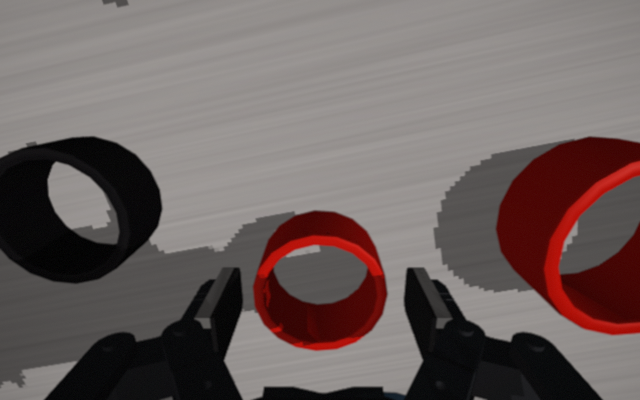

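The collar at (320,285) is centred between the pads at 241 and 406. I'll go 9 mm lower and close gently.

Request:
{"op": "move_arm", "data": {
  "targets": [
    [[0, 0, 0, 0, -1.5, 6, 0.85], [0, 0, 0, 0, -1.5, 9, 0.8], [0, 0, 0, 0, -1.5, 9, 0.3], [0, 0, 0, 0, -1.5, 9, 0.3], [0, 0, 0, 0, -1.5, 9, 0.3]]
  ],
  "force": 25
}}

```text
time_s: 16.52
eef_pos: [0.5295, -0.372, -0.0081]
tool_rot: [0.104, 0.995, -0.0, 0.001]
wrist_force: [0.4, 0.2, 3.8]
grip_width: 0.0568
```

```bash
python3 -c "
from g import *
go(.5296,-.3707,-.010,168);c=snap('wrist','w13.png')
from r import rings
rings(c,.004,.06,-.3)
"
```

```text
time_s 16.525
joint_pos [-7.3410e-01  5.1170e-01  1.6069e+00 -1.0000e-04  1.0216e+00 -2.0964e+00]
eef_pos [ 0.5295 -0.372  -0.0081]
tool_rot [ 1.040e-01  9.946e-01 -4.000e-04  5.000e-04]
wrist_force [0.4204 0.1912 3.8075]
moment [0.0081 0.0849 0.036 ]
grip_width 0.0568
[[-0.978  0.207  0.001]
 [ 0.207  0.978 -0.001]
 [-0.001 -0.001 -1.   ]]
shift mm [0.1 1.3 1.9] ang 168.1 az 0.1
ring 11011 4578 ctr [ 0.5294 -0.3716] R [0.0237 0.0261 0.0284] ztop 0.0302 zmin 0.0045
```

View pics/w13.png

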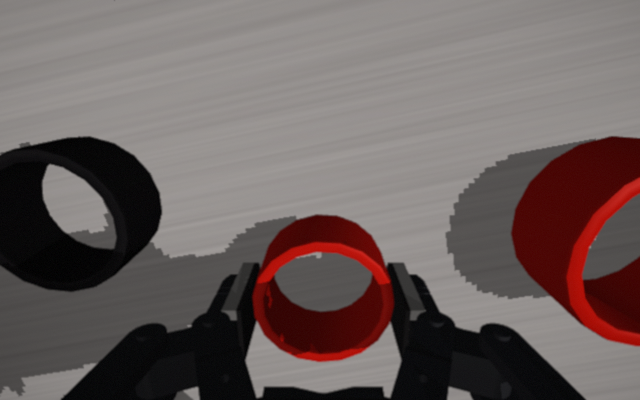

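The ring is held at 56.8 mm with its centre at the TCP. I'll lift it straight up and check.

Request:
{"op": "move_arm", "data": {
  "targets": [
    [[0, 0, 0, 0, 0, -25, 0.3], [0, 0, 0, 0, 0, -70, 0.3], [0, 0, 0, 0, 0, -120, 0.3], [0, 0, 0, 0, 0, -150, 0.3], [0, 0, 0, 0, 40, -160, 0.3]]
  ]
}}

```text
time_s: 17.2
eef_pos: [0.538, -0.3349, 0.1541]
tool_rot: [0.106, 0.994, -0.002, 0.002]
wrist_force: [0.9, -0.4, -0.5]
grip_width: 0.0569
```

```bash
python3 -c "
from g import *
go(.5525,.149,.15,186);c=snap('wrist','w14.png')
from r import rings
rings(c,.1,.25,-.1)
"
```

```text
time_s 17.2
joint_pos [-6.8090e-01  2.8580e-01  1.5692e+00 -7.0000e-04  1.2816e+00 -2.0398e+00]
eef_pos [ 0.538  -0.3349  0.1541]
tool_rot [ 0.1057  0.9944 -0.0016  0.0019]
wrist_force [ 0.9229 -0.4167 -0.4617]
moment [0.0524 0.0062 0.0204]
grip_width 0.0569
[[-0.978  0.21   0.004]
 [ 0.21   0.978 -0.004]
 [-0.004 -0.003 -1.   ]]
shift mm [ 87.5 476.2   2.3] ang 167.9 az -18.1
ring 11502 4607 ctr [ 0.5378 -0.3345] R [0.0238 0.0261 0.0285] ztop 0.1924 zmin 0.1642
```

Request:
{"op": "move_arm", "data": {
  "targets": [
    [[0, 0, -2, 9, 50, 0, 0.3], [0, 0, -4, 18, 100, 0, 0.3], [0, 0, -6, 27, 150, 0, 0.3], [0, 0, -8, 36, 200, 0, 0.3], [0, 0, -10, 46, 250, 0, 0.3]]
  ]
}}

```text
time_s: 17.88
eef_pos: [0.5435, -0.0764, 0.1505]
tool_rot: [0.016, 1.0, 0.0, -0.0]
wrist_force: [1.1, -0.5, -0.3]
grip_width: 0.057
```

```bash
python3 -c "
from g import *
go(.5525,.149,.13,186)
"
```

```text
time_s 17.875
joint_pos [-2.8350e-01  9.7500e-02  1.7935e+00  1.0000e-04  1.2515e+00 -1.8216e+00]
eef_pos [ 0.5435 -0.0764  0.1505]
tool_rot [ 1.630e-02  9.999e-01  2.000e-04 -4.000e-04]
wrist_force [ 1.0657 -0.4769 -0.2894]
moment [ 0.0172 -0.0731  0.0267]
grip_width 0.057
[[-0.999  0.033 -0.001]
 [ 0.033  0.999  0.   ]
 [ 0.001  0.    -1.   ]]
shift mm [ -1.7 225.6  20.6] ang 178.1 az -7.9
```

Request:
{"op": "move_arm", "data": {
  "targets": [
    [[0, 0, -2, 0, 50, 0, 0.3], [0, 0, -4, -1, 105, 0, 0.3], [0, 0, -6, -1.5, 165, 5, 0.3], [0, 0, -8, -1.7, 215, 8, 0.3], [0, 0, -8, -1.7, 225, 10, 0.3]]
  ]
}}

```text
time_s: 18.5
eef_pos: [0.5524, 0.1496, 0.1402]
tool_rot: [-0.055, 0.998, 0.0, -0.001]
wrist_force: [0.1, -0.6, -0.2]
grip_width: 0.057
```

```bash
python3 -c "
from g import *
snap('top')
go(.5525,.149,.042,186)
from r import rings
c=snap('wrist','w15.png')
rings(c,.1,.25,.3,y1=.0)
W=cloud(c); col=c['color'].astype(int)
m=(col.sum(-1)<200)&(W[...,2]>.06)&(W[...,2]<.09)&(abs(W[...,1]-.149)<.03)&(abs(W[...,0]-.5525)<.03)
q=W[m]; print('head pts',len(q), q.mean(0) if len(q) else '')
m=(col[...,0]>1.5*col[...,2])&(col[...,0]>60)&(col[...,1]>.5*col[...,0])&(abs(W[...,2]-.052)<.005)&(abs(W[...,1]-.149)<.03)&(abs(W[...,0]-.5525)<.03)
q=W[m]; print('washer',len(q), q.min(0) if len(q) else '', q.max(0) if len(q) else '')
"
```

```text
time_s 18.55
joint_pos [ 1.2550e-01  1.6360e-01  1.7413e+00  6.0000e-04  1.2383e+00 -1.5543e+00]
eef_pos [0.5524 0.1491 0.14  ]
tool_rot [-5.440e-02  9.985e-01  2.000e-04 -8.000e-04]
wrist_force [-0.8668  0.6806 -0.8805]
moment [0.0196 0.0434 0.0156]
grip_width 0.0571
[[-0.994 -0.109 -0.002]
 [-0.109  0.994  0.   ]
 [ 0.002  0.    -1.   ]]
shift mm [-0.3 -0.2 98. ] ang -173.8 az 0.2
ring 11179 4542 ctr [0.5525 0.1491] R [0.0238 0.0261 0.0285] ztop 0.1784 zmin 0.1504
head pts 695 [0.54467302 0.15235901 0.0791057 ]
washer 231 [0.5412292  0.13727133 0.05167368] [0.5596813  0.15489157 0.05530137]
```

View pics/w15.png

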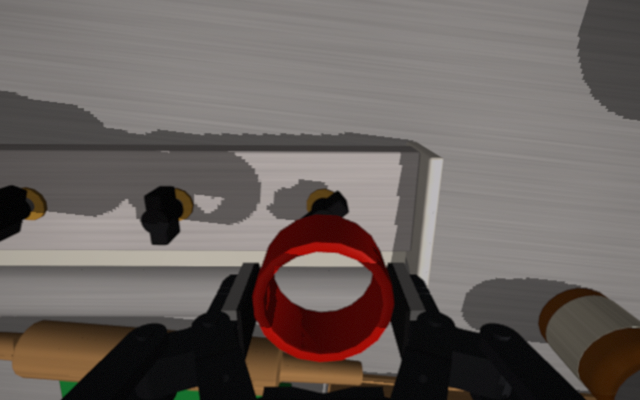

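The ring (centre 0.5525, 0.1491) is directly over the loose screw, seen at (325,200). I'll go down partway, then check.

Request:
{"op": "move_arm", "data": {
  "targets": [
    [[0, 0, 0, 0, 0, 25, 0.3], [0, 0, 0, 0, 0, 45, 0.3], [0, 0, 0, 0, 0, 50, 0.3], [0, 0, 0, 0, 0, 50, 0.3]]
  ]
}}

```text
time_s: 19.1
eef_pos: [0.5532, 0.1459, 0.0908]
tool_rot: [-0.052, 0.999, -0.0, -0.0]
wrist_force: [-0.5, 0.1, -0.1]
grip_width: 0.0566
```

```bash
python3 -c "
from g import *
go(.5525,.149,.042,186)
snap('wrist','w16.png')
c=snap('scene'); cv2.imwrite('pics/s16.png',cv2.resize(c['color'][150:240,330:440],None,fx=6,fy=6,interpolation=cv2.INTER_CUBIC)[:,:,::-1])
"
```

```text
time_s 19.1
joint_pos [ 1.2010e-01  2.2010e-01  1.7763e+00 -1.0000e-04  1.1460e+00 -1.5554e+00]
eef_pos [0.5532 0.1459 0.0908]
tool_rot [-5.230e-02  9.986e-01 -1.000e-04 -5.000e-04]
wrist_force [-0.4594  0.1282 -0.0578]
moment [-0.0105 -0.0109  0.0547]
grip_width 0.0566
[[-0.995 -0.105 -0.001]
 [-0.105  0.995 -0.   ]
 [ 0.001 -0.    -1.   ]]
shift mm [ 0.4  3.1 48.8] ang -174.0 az 0.0
```

View pics/w16.png

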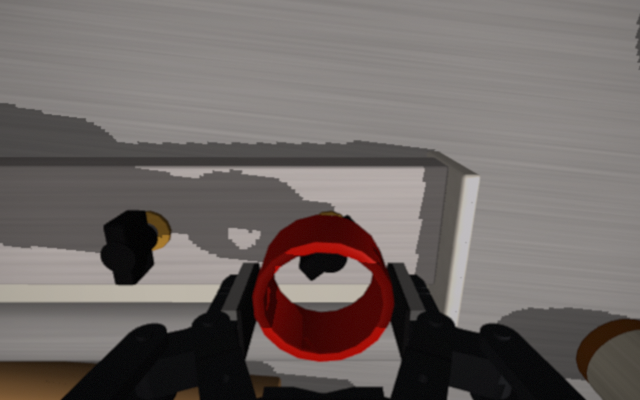

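View pics/s16.png

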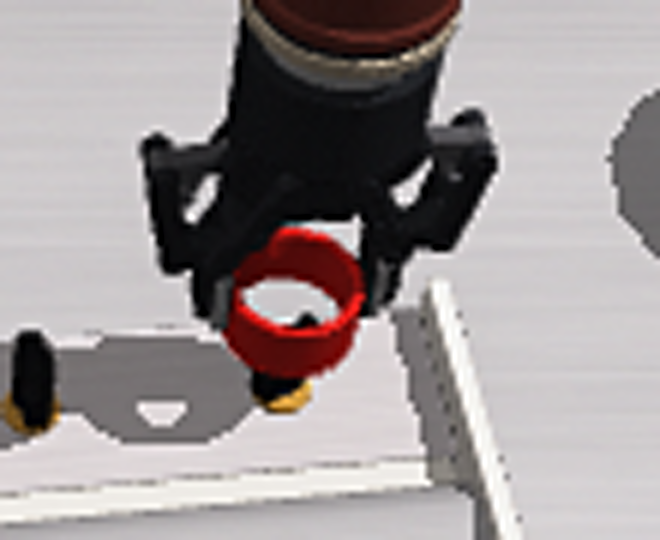

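The settled TCP is 3 mm short in y. I'll correct by +3.3 mm and lower on.

Request:
{"op": "move_arm", "data": {
  "targets": [
    [[0, 0, 0, 0, 3.3, 0, 0.3], [0, 0, 0, 0, 3.3, 0, 0.3], [0, 0, 0, 0, 3.3, 10, 0.3], [0, 0, 0, 0, 3.3, 18, 0.3], [0, 0, 0, 0, 3.3, 18, 0.3]]
  ]
}}

```text
time_s: 19.82
eef_pos: [0.5519, 0.1497, 0.0716]
tool_rot: [-0.053, 0.999, -0.0, -0.001]
wrist_force: [-0.3, 0.3, -0.8]
grip_width: 0.0569
```

```bash
python3 -c "
from g import *
go(.5525,.149,.042,186)
snap('wrist','w17.png')
"
```

```text
time_s 19.825
joint_pos [ 0.127   0.2459  1.7861  0.      1.1123 -1.5495]
eef_pos [0.5519 0.1497 0.0716]
tool_rot [-5.280e-02  9.986e-01 -1.000e-04 -1.400e-03]
wrist_force [-0.3455  0.3419 -0.7824]
moment [0.0045 0.0378 0.0091]
grip_width 0.0569
[[-0.994 -0.105 -0.003]
 [-0.105  0.994 -0.   ]
 [ 0.003 -0.    -1.   ]]
shift mm [-0.6 -0.8 29.6] ang -173.9 az 0.1
```

View pics/w17.png

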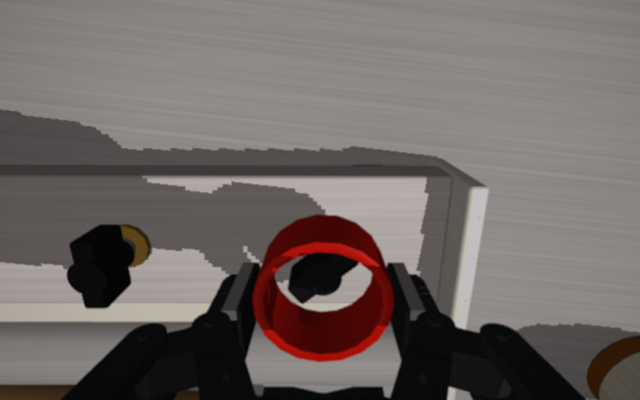

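The head is inside the ring and there is no contact force. Lowering onto the beam.

Request:
{"op": "move_arm", "data": {
  "targets": [
    [[0, 0, 0, 0, -0.4, 10, 0.3], [0, 0, 0, 0, -0.4, 20, 0.3], [0, 0, 0, 0, -0.4, 26, 0.3], [0, 0, 0, 0, -0.4, 28, 0.3], [0, 0, 0, 0, -0.4, 28, 0.3]]
  ]
}}

```text
time_s: 20.5
eef_pos: [0.5531, 0.1495, 0.045]
tool_rot: [-0.053, 0.999, -0.0, -0.0]
wrist_force: [-0.0, 0.7, -0.5]
grip_width: 0.0567
```

```bash
python3 -c "
from g import *
go(.5525,.149,.042,186)
from r import rings
c=snap('wrist','w18.png')
rings(c,.04,.25,.3,y1=.0)
"
```

```text
time_s 20.5
joint_pos [ 0.1264  0.2836  1.7973 -0.      1.0608 -1.5501]
eef_pos [0.5531 0.1495 0.045 ]
tool_rot [-5.280e-02  9.986e-01 -0.000e+00 -1.000e-04]
wrist_force [-0.019   0.7396 -0.5406]
moment [0.0147 0.0092 0.0297]
grip_width 0.0567
[[-0.994 -0.106 -0.   ]
 [-0.106  0.994 -0.   ]
 [ 0.    -0.    -1.   ]]
shift mm [ 0.6 -0.4  3. ] ang -173.9 az 0.1
ring 9794 4603 ctr [0.553  0.1496] R [0.0237 0.0261 0.0285] ztop 0.0833 zmin 0.0559
```

View pics/w18.png

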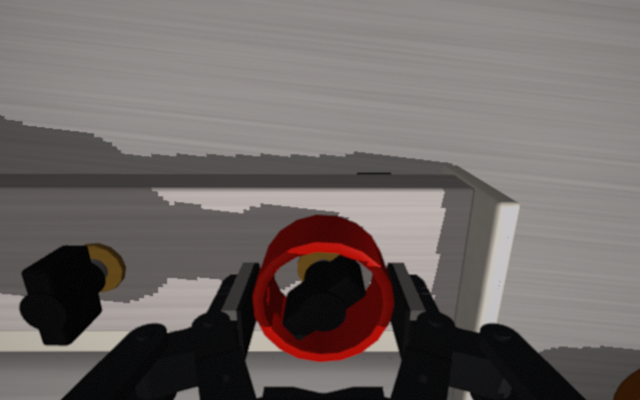

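Request:
{"op": "move_arm", "data": {
  "targets": [
    [[0, 0, 0, 0, 0, 1.5, 0.3], [0, 0, 0, 0, 0, 3, 0.3], [0, 0, 0, 0, 0, 3.5, 0.3]]
  ]
}}

```text
time_s: 20.92
eef_pos: [0.5531, 0.1495, 0.0418]
tool_rot: [-0.053, 0.999, -0.0, 0.0]
wrist_force: [-1.4, -0.3, 3.4]
grip_width: 0.0572
```

```bash
python3 -c "
from g import *
go(.5525,.149,.042,186)
from r import rings
c=snap('wrist','w19.png')
rings(c,.04,.25,.3,y1=.0)
"
```

```text
time_s 20.925
joint_pos [ 0.1264  0.2882  1.7986 -0.      1.0548 -1.5501]
eef_pos [0.5531 0.1495 0.0418]
tool_rot [-0.0529  0.9986 -0.      0.    ]
wrist_force [-1.4287 -0.2544  3.4115]
moment [-0.0565  0.2568 -0.0127]
grip_width 0.0572
[[-0.994 -0.106  0.   ]
 [-0.106  0.994 -0.   ]
 [-0.    -0.    -1.   ]]
shift mm [ 0.6 -0.4 -0.2] ang -173.9 az 0.1
ring 9290 4566 ctr [0.5531 0.1496] R [0.0237 0.0261 0.0285] ztop 0.0803 zmin 0.0532
```

Contact: 3.4 N upward, with the rim top at 0.0803 (50 + 30 mm). I'll open and retreat straight up.

Request:
{"op": "move_arm", "data": {
  "targets": [
    [[0, 0, 0, 0, 0, 0, 0.75], [0, 0, 0, 0, 0, 0, 0.8], [0, 0, 0, 0, 0, 0, 0.8], [0, 0, 0, 0, 0, -8, 0.8], [0, 0, 0, 0, 0, -40, 0.8]]
  ]
}}

```text
time_s: 21.6
eef_pos: [0.5512, 0.1492, 0.0802]
tool_rot: [-0.053, 0.999, -0.0, -0.002]
wrist_force: [0.2, 0.3, 0.3]
grip_width: 0.0682
```

Request:
{"op": "move_arm", "data": {
  "targets": [
    [[0, 0, 0, 0, 0, -40, 0.8], [0, 0, 0, 0, 0, -80, 0.8], [0, 0, 0, 20, 0, -110, 0.8], [0, 0, 0, 20, 0, -110, 0.8]]
  ]
}}

```text
time_s: 22.1
eef_pos: [0.5345, 0.1477, 0.1954]
tool_rot: [-0.053, 0.999, 0.0, 0.003]
wrist_force: [0.3, -0.7, -0.5]
grip_width: 0.0684
```

```bash
python3 -c "
from g import *
go(.5525,.149,.042,186)
from r import rings
from w import heads
c=snap('wrist','w20.png')
rings(c,.04,.25,.3,y1=.0); heads(c)
c=snap('scene','s20.png'); rings(c,.04,.25,.3,y1=.0)
"
```

```text
time_s 22.1
joint_pos [ 1.2740e-01  6.3900e-02  1.7416e+00  1.0000e-04  1.3298e+00 -1.5494e+00]
eef_pos [0.5345 0.1477 0.1954]
tool_rot [-5.290e-02  9.986e-01  3.000e-04  3.100e-03]
wrist_force [ 0.2853 -0.7096 -0.5461]
moment [-0.046  -0.0101  0.0511]
grip_width 0.0684
[[-0.994 -0.106  0.006]
 [-0.106  0.994  0.001]
 [-0.006  0.    -1.   ]]
shift mm [-17.   -0.6 153.5] ang -173.9 az 0.1
ring 1919 1011 ctr [0.5531 0.1495] R [0.0237 0.0261 0.0281] ztop 0.0805 zmin 0.0538
2535 682 top [0.553  0.1494 0.086 ] zt 0.0869 ang 135.6 rect [553.6 149.5] [17.7 35.6] 51.0
1362 696 top [ 0.5752 -0.0674  0.0859] zt 0.0872 ang 163.5 rect [575.9 -68.1] [17.7 35.3] 61.9
1074 650 top [0.5636 0.0408 0.086 ] zt 0.0874 ang 6.8 rect [564.8  40.3] [34.8 17.3] 16.1
ring 300 82 ctr [0.5559 0.148 ] R [0.0234 0.026  0.0287] ztop 0.0813 zmin 0.0506
```

View pics/w20.png

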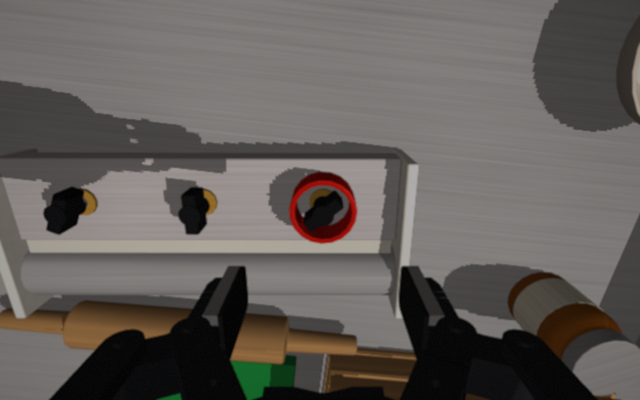

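View pics/s20.png

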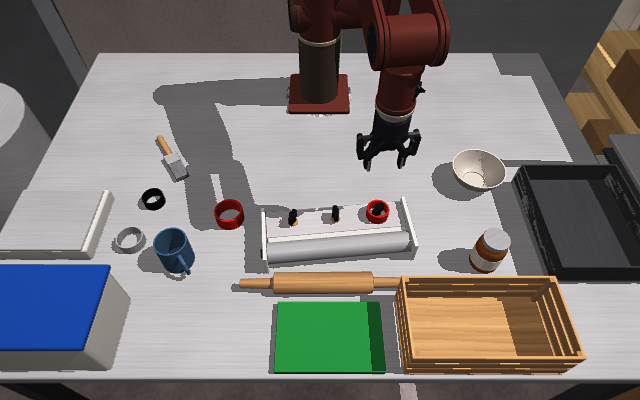

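The collar at (323,208) in the wrist view is flat around the loose screw. Its rim top is at 80.5 mm, its centre is within 0.5 mm of the screw's axis, and the other things are where they were. The arm is clear, so I'm handing in.

```bash
python3 -c "
from cell import manip
print(manip.hand_in())"
```

```text
the job is handed in; nothing more can be done
None
```

The red collar (the smaller of the two red rings) is now standing flat on the beam around the loose screw. The loose one is the +y screw, next to the jar. I handed the job in after about 22 s of robot time.

| Screw | Clockwise turn | Torque | Result |
|---|---|---|---|
| +y | about 30° | under about 0.06 N m throughout | loose; its bar stayed turned about 31° |
| Middle | 12° | rose to 0.39 N m | sound; sprang back, net about 7° |
| -y | 13° | 0.21 to 0.33 N m, over a start reading of -0.06 | sound; net about 8° |

**Last checks:**
- **Collar:** its rim top is 80.5 mm above the bench (50 mm beam plus 30 mm ring). The wrist camera puts its centre within 0.5 mm of the screw's axis, and the scene camera's coarser fit is about 3 mm off.
- **Gripper:** it is clear of everything.
- **Other things:** nothing else appears to have moved in the last scene picture.

**Checks that disagreed:**
- **Fingertip position:** the pictures put the fingertips about 18 mm behind the reported TCP, not 14 mm ahead. My first closing therefore shut just above the +y head, with only about 1 N on the wrist. I went lower and all later grips held.
- **-y screw torque:** one reading dipped to 0.21 N m at 12°. The next, at 13°, was 0.33 N m.

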